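Check the tilt gauge on the stud

TASK

Pick up the tilt gauge by its blue grip, turn it so that the red tab on its foot faces the same way as the block's blue stripe, and set it upright with the socket under its foot on the domed stud of the block. Then, with the foot still resting on the stud, rock the gauge until its swinging red pointer settles on the yellow mark, and finish while still holding it there, not letting go. Leave the other loose things on the bench where they are.

Things in the scene. Friction and masses are not known exactly. Their poses are not given: they have to be found in the camera images.
- gauge: Loose pendulum tilt gauge, about 0.32 kg, 164 mm tall, upright on the table at the start. Origin: centre of the underside of its foot; z up, x = its front (dial, pointer, red tab). Black square foot 56 x 56 mm, 15 mm high; above it an upright round dial 92 mm across, 8 mm thick in x, centre at z = 68, top at 114 mm; on top a blue grip post.
- gauge_grip (a point): Middle of the blue grip post, on the gauge's axis at z = 142 mm; gauge's axes. The post is 22 x 22 mm in x and y, from z = 114 to 164 mm; grasp it across either pair of faces.
- gauge_socket (a point): Centre of the ceiling of the square socket in the underside of the foot (26 x 26 mm, 7 mm deep), at (0, 0, 7) mm in the gauge's frame, gauge's axes: the place that rests on the stud's top.
- gauge_front (a point): Red tab at the front edge of the foot, at (30, 0, 7) mm in the gauge's frame.
- pointer (a joint): Angle (rad) of the red pointer: a gravity pendulum (brass weight below, tip above) on a free hinge along the gauge's x, 68 mm above its underside. At rest the tip points straight up in the world; it swings 1 to 2 s when disturbed. 0 = along the gauge's z; positive = turned about the gauge's +x (tip to the gauge's -y, left as seen facing the dial).
- mark (a joint): Angle (rad) of the yellow mark on the dial; axis, zero and sign as the pointer's. Starts between 0.22 and 0.40 and is stiff: it stays put and need not be touched. The pointer is on the mark when both angles agree: the gauge's top then leans to its own +y by the mark's angle.
- pointer_tip (a point): Tip of the red pointer, 36 mm from the hinge; its z axis runs along the pointer, x along the hinge. Pointer 3 mm wide.
- mark_mid (a point): Middle of the yellow mark, 36 mm from the hinge; mark 6 mm wide, 12 mm long, reaching from 32 to 44 mm from the hinge; z axis points outward from the hinge, x along the hinge.
- block: Fixed stepped metal block, 110 x 110 mm; top 30 mm high on its +y half (bare metal), 22 mm on its -y half (grey). Origin: centre of its underside. In its middle a steel stud, 18 mm thick, hemispherical top (radius 9 mm) at z = 65 mm. A blue stripe runs from the stud to the +x edge and down: gauge x (red tab) must face along block x. Blue lug at the foot, to x = 81 mm.
- stud_top (a point): Highest point of the domed stud, at (0, 0, 65) mm in the block's frame, same axes as the block.
- jar: Sample jar with yellow lid, 48 mm across, 70 mm high; leave alone. Origin: centre of the underside.
- pen: Blue pen with black cap lying on the bench, 122 mm long, 12 mm high; leave alone. Origin: underside, near the middle; x along the pen.
- lens: Black hand lens lying flat, 68 mm across, handle to its -x reaching 110 mm from the lens centre; 8 mm high; leave alone. Origin: underside of the lens centre.
- tube: Red-capped sample tube lying on the bench, 90 mm long, 17 mm high; leave alone. Origin: underside, at the middle; x along the tube.
- beaker: Yellow beaker, 68 mm across, 75 mm high; leave alone. Origin: centre of the underside.

How it is judged:
By the outcome, as a careful person would: the job done as asked, in the order asked, and still so for the second after the job is handed in, while the arm keeps its last pose, push and grip.
It also fails if it takes over 54 s, if anything falls off the work surface, if the arm or the gripper's body presses on something with over 40 N, if the wrist force passes 120 N, or if a joint passes its speed limit or range.

ROBOT

A 6-joint arm with a two-finger parallel gripper is mounted at the origin on the work surface. World frame = base frame: x ahead of the robot, y to its left, z up, the work surface at z = 0. Lengths are in m, angles in rad, forces in N, time in s.
With the tool pointing down it reaches from about 0.25 to 0.725 m from the base axis. Payload 4 kg.
Tool frame: the origin (TCP) lies at the very end of the fingers, on their centre line; the grasp point (between the pads) lies 19 mm behind it; x points along the fingers, y is the direction in which the jaws open and shut, and the axes are right-handed (so a half turn about x gives the same grasp; the last joint's range is limited). The gripper opens to 85 mm and grips with 20 to 120 N. Pads are 22 mm wide; open, the fingers measure 114 mm over their backs; the gripper's body (76 mm by 85 mm) begins 54 mm behind the grasp point. The pads swing forward as they close: fully open they stand 13 mm farther back than shut.
Start: joints at [-1.137, 0.241, 0.005, 1.335, 0, 1.571], TCP at [0.21, -0.454, 0.231] pointing down, gripper open.
Joint ranges: [-2.72, 2.72], [-1.05, 1.87], [-1.09, 1.28], [-1.99, 2.15], [-1.42, 1.44], [-3.14, 3.14]. Speed limits (rad/s): [2.79, 2.79, 3.14, 3.14, 3.14, 3.14].

INTERFACE

Orientations are given as a unit quaternion [x, y, z, w].
In Python, from workcell import get_obs, camera, job_done gives the robot as it stands. The module is installed in compiled form; this text tells all that it offers.
- The arm moves only by the tool arm_command, never from a script. Its argument "motion" is a list of rows, each an object of numbers: "x", "y", "z": the shift along the tool's x, y, z in m; "roll": the turn about the tool's x in rad; "fingers": the opening, from 0 (shut) to 1 (fully open). A call has 1 to 20 rows; each row shifts and turns the pose as measured when the row begins, along the tool's axes as they then stand; what a row does not reach is not made up. A row lasts 1/12 s, in which the tool goes at most 41.7 mm and 7.16 degrees, less where a joint would pass 70% of its speed; a pose out of reach is approached as far as the arm can. A call is refused whole if a number of a shift passes 0.0417 or a number of a turn 0.125, either way. A call with a gripper value outside its range is refused whole. The fingers move at their own pace and stop on an object; the grip force is fixed at half the most. Time passes only in rows, so rows that do not move let the fingers close. It gives the time, the measured TCP pose, the force and the opening at its end, in the units of the state.
- get_obs(): the state, without advancing time (a new reading comes with each control period).
- camera(name): name is "scene" or "top" or "wrist"; returns a dict with "frame" (400x640x3 uint8, red, green, blue), "intrinsics" (3x3 intrinsics, pixels), "rvec" (rotation vector, rad) and "tvec" (3), from world to camera coordinates, as OpenCV has them. Camera axes: x right, y down, z forward; pixel columns grow to the right and rows downward; lengths in m; the calibration is good to about 2 mm. A picture is of the moment at which its call begins. There is no depth.
- job_done(): hands the job in, once; it reports no verdict.
The state is a dict: "clock": time; "joint_pos": joint angles; "joint_vel": joint speeds; "tau": joint torques, N m; "eef_pos": TCP position; "tool_rot": TCP orientation; "ft_force": force on the tool from outside, world axes, zero at the start; "ft_torque": the same for the moment, N m; "grip_width": finger opening in m.
Only numpy, scipy, OpenCV 4.12 (cv2) and the standard library are available. Lean on these libraries where they do the work, as an engineer would, in place of code of your own. Each camera call takes 0.05 s, during which the arm holds its last target.

## Working session

There is one attempt and no reset: what is moved stays moved. The work goes in short steps, Python scripts to look and compute and a tool call to move; the robot and the scene stay as the last step left them, time stands still between calls to the robot, and variables do not carry over. Pictures are saved under pics/ and viewed, and the job is handed in when it is done.

Besides the shell and the picture viewer there is one more tool, called after "Call:" as a command line: name --argument value ..., lists and objects as JSON in quotes. arm_command: Moves the arm, as the interface text tells. Its arguments: {"type":"object","properties":{"motion":{"type":"array","items":{"type":"object","properties":{"x":{"type":"number"},"y":{"type":"number"},"z":{"type":"number"},"roll":{"type":"number"},"fingers":{"type":"number"}}}}},"required":["motion"]}

```bash
mkdir -p pics; python3 - <<'E'
from workcell import get_obs,camera
import cv2,numpy as np
o=get_obs()
for k,v in o.items(): print(k,np.round(v,4))
for n in ["scene","top","wrist"]:
    c=camera(n); cv2.imwrite(f"pics/{n}0.png",cv2.cvtColor(c["frame"],cv2.COLOR_RGB2BGR))
    np.savez(f"pics/{n}0.npz",**c)
    R=cv2.Rodrigues(np.array(c["rvec"]))[0]; print(n,c["intrinsics"],-R.T@np.array(c["tvec"]).ravel(),R)
print(get_obs()["clock"])
E
```

```text
clock 0.0
joint_pos [-1.137   0.2414  0.0037  1.3352  0.      1.5708]
joint_vel [ 0.0008 -0.0003 -0.0014  0.001  -0.0008  0.0003]
tau [ 4.00000e-04 -3.72319e+01  2.52408e+01  1.69000e-02  1.00000e-04
  0.00000e+00]
eef_pos [ 0.2099 -0.4531  0.2304]
tool_rot [-0.6904 -0.1529  0.6907 -0.1514]
ft_force [-0.0182 -0.3539 -0.3756]
ft_torque [ 0.0108  0.0103 -0.0003]
grip_width 0.0854
scene [[506.44601608   0.         324.57895057]
 [  0.         506.44601608 199.08707137]
 [  0.           0.           1.        ]] [ 0.91942615 -0.65692694  0.99756654] [[ 8.69984772e-01  4.93078580e-01 -1.03760410e-04]
 [ 3.95322754e-01 -6.97630740e-01 -5.97520937e-01]
 [-2.94697162e-01  5.19793097e-01 -8.01853303e-01]]
top [[382.01973205   0.         315.43146626]
 [  0.         382.01973205 200.4849732 ]
 [  0.           0.           1.        ]] [ 0.45667047 -0.08608589  1.03017103] [[-0.01302897 -0.99988149 -0.00820029]
 [-0.99231738  0.01393859 -0.12293061]
 [ 0.12303035  0.00653563 -0.99238139]]
wrist [[333.4075628    0.         317.23882085]
 [  0.         333.4075628  197.2774151 ]
 [  0.           0.           1.        ]] [ 0.27330004 -0.42460107  0.3725361 ] [[ 4.20329156e-01 -9.07371544e-01 -5.30436867e-04]
 [-8.72862164e-01 -4.04502642e-01  2.72927199e-01]
 [-2.47860937e-01 -1.14256261e-01 -9.62034543e-01]]
0.15
```

View pics/scene0.png

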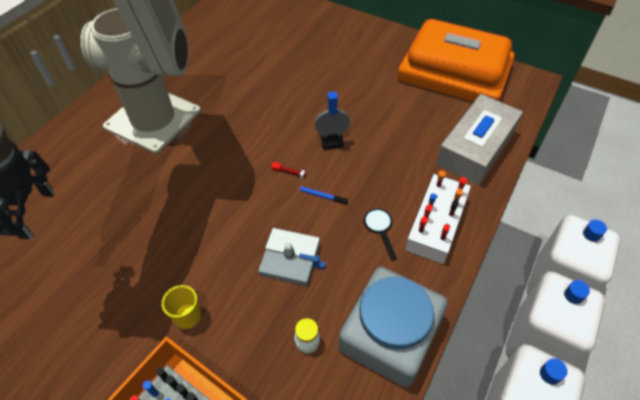

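View pics/top0.png

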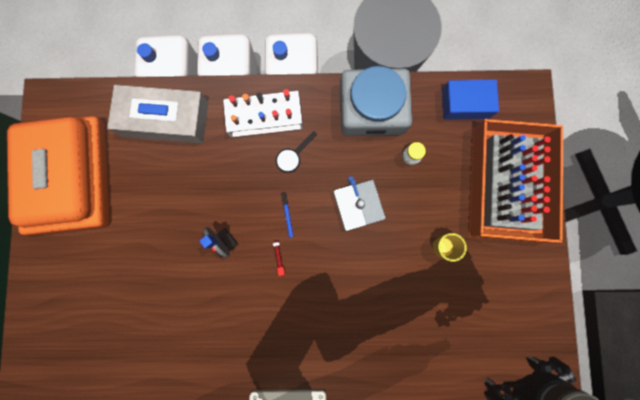

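View pics/wrist0.png

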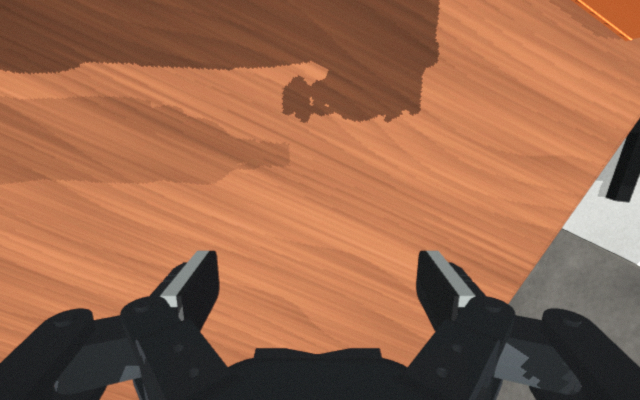

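```bash
cat > h.py <<'E'
import cv2,numpy as np
from workcell import get_obs,camera
from scipy.spatial.transform import Rotation as Rn
def load(f): return dict(np.load(f))
def snap(n,tag):
    c=camera(n); np.savez(f"pics/{tag}.npz",**c); return {k:np.array(v) for k,v in c.items()}
def crop(c,x0,y0,x1,y1,s,fn):
    im=cv2.cvtColor(c["frame"],cv2.COLOR_RGB2BGR)[y0:y1,x0:x1]
    im=cv2.resize(im,None,fx=s,fy=s,interpolation=cv2.INTER_CUBIC)
    st=10 if s>=5 else 20
    for x in range((x0+st-1)//st*st,x1,st):
        cv2.putText(im,str(x),(int((x-x0)*s),8),0,.3,(255,255,255),1); cv2.line(im,(int((x-x0+.5)*s),10),(int((x-x0+.5)*s),16),(255,255,255),1)
    for y in range((y0+st-1)//st*st,y1,st):
        cv2.putText(im,str(y)+"-",(0,int((y-y0+.5)*s)+3),0,.3,(255,255,255),1)
    cv2.imwrite(fn,im)
def proj(c,P):
    return cv2.projectPoints(np.array(P,float).reshape(-1,3),c["rvec"],c["tvec"],c["intrinsics"],None)[0].reshape(-1,2)
def ray(c,uv):
    R=cv2.Rodrigues(c["rvec"])[0]; d=R.T@np.linalg.inv(c["intrinsics"])@np.array([uv[0],uv[1],1.]); return -R.T@c["tvec"].ravel(),d
def atz(c,uv,z):
    o,d=ray(c,uv); return o+d*(z-o[2])/d[2]
E
python3 - <<'E'
from h import *
s=load("pics/scene0.npz");t=load("pics/top0.npz")
crop(t,190,170,300,290,6,"pics/a.png");crop(t,320,165,400,240,8,"pics/b.png")
crop(s,260,85,360,165,7,"pics/c.png");crop(s,250,220,340,295,8,"pics/d.png")
E
```

```text
(no output)
```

View pics/a.png

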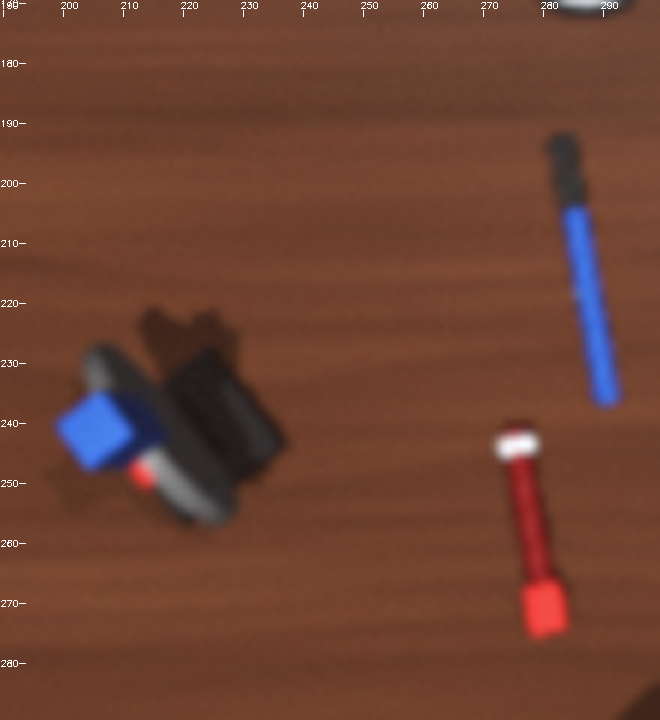

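View pics/b.png

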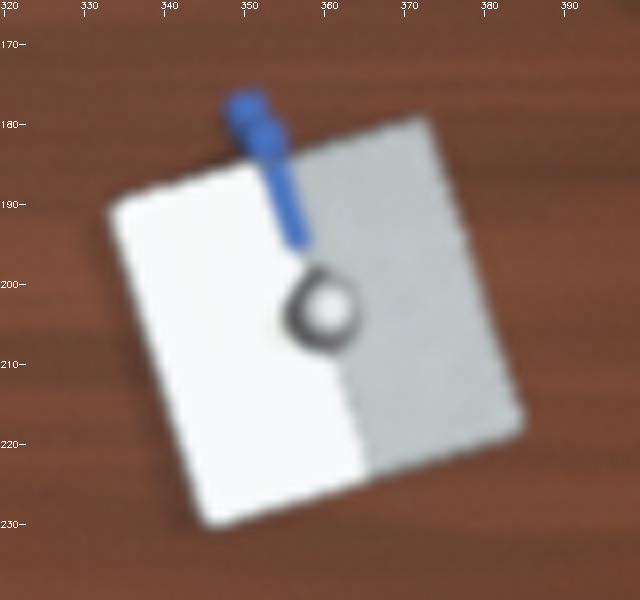

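View pics/c.png

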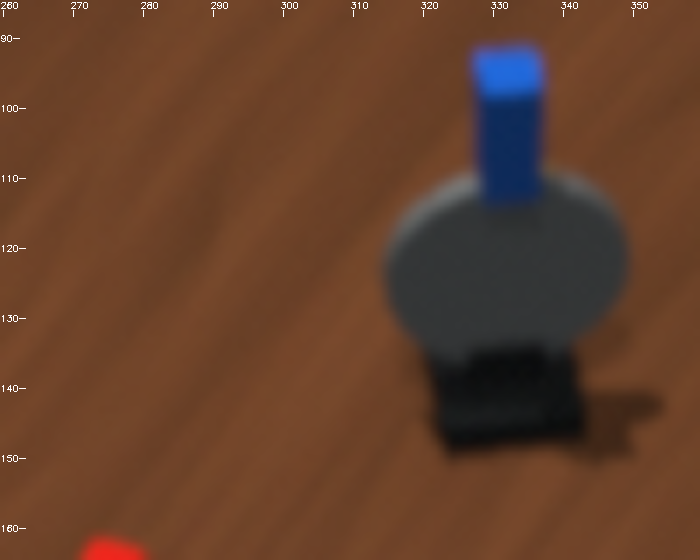

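View pics/d.png

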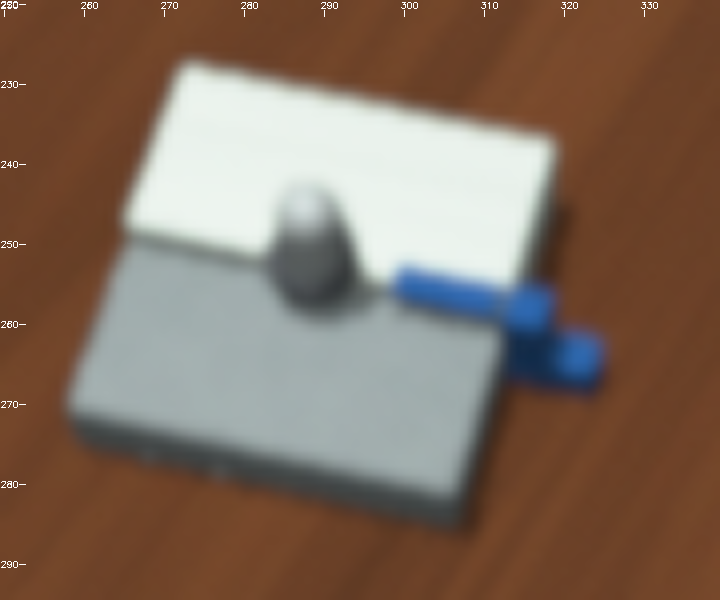

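```bash
python3 - <<'E'
from h import *
from scipy.optimize import least_squares
s=load("pics/scene0.npz");t=load("pics/top0.npz")
def fit(obs,p0):
    def pts(p):
        R=Rn.from_euler('z',p[2]).as_matrix(); return lambda q:R@np.array(q)+[p[0],p[1],0]
    def res(p):
        f=pts(p); return np.concatenate([proj(c,f(q))[0]-np.array(uv) for c,q,uv in obs])
    r=least_squares(res,p0); print(np.round(r.x,4),np.degrees(r.x[2])); print(np.round(r.fun.reshape(-1,2),1).tolist()); return r.x
# block
B=[(t,(-.055,.055,.03),(345.5,230)),(t,(.055,.055,.03),(333.3,190)),(t,(.055,-.055,.022),(373,179.3)),(t,(-.055,-.055,.022),(385,218)),
(t,(0,0,.065),(360,203)),
(s,(-.055,.055,.03),(272.5,227.5)),(s,(.055,.055,.03),(318.5,237)),(s,(.055,-.055,.022),(306.5,282.5)),(s,(-.055,-.055,.022),(258,270)),(s,(0,0,.065),(287,242.5))]
P=atz(t,(360,203),.065); print(P)
fit(B,[P[0],P[1],0.2])
fit(B[:5],[P[0],P[1],0.2])
fit(B[5:],[P[0],P[1],0.2])
P=atz(t,(205,241),.164);print(P)
h=.011
for yaw0 in [2.3]:
  c=lambda sx,sy:(sx*h,sy*h,.164)
  # yaw~2.3: x_g dir (-.67,.74) -> image left/down ; y_g=(-.74,-.67) -> image right(-y), down(-x)
  G=[(t,c(1,1),(204.5,248)),(t,c(1,-1),(198.3,241)),(t,c(-1,-1),(205,235)),(t,c(-1,1),(211.7,241.2)),(t,(.03,0,.007),(213,248.5)),
   (s,(-.028,-.028,0),(342.5,147)),(s,(-.028,.028,0),(323,149.5))]
  G2=[(s,c(-1,1),(327.8,98.3)),(s,c(-1,-1),(337,97.2)),(s,c(1,-1),(336.5,91)),(s,c(1,1),(327,92))]
  fit(G+G2,[P[0],P[1],yaw0]); fit(G[:5],[P[0],P[1],yaw0]);fit(G[5:]+G2,[P[0],P[1],yaw0])
E
```

```text
[ 0.56829663 -0.19290333  0.065     ]
[ 0.568  -0.1958  0.2709] 15.522595037523232
[[0.2, 0.6], [0.4, 0.6], [-0.0, 0.3], [0.4, 1.0], [1.1, 0.1], [0.4, -0.4], [1.0, -0.1], [0.3, -1.4], [-0.0, 0.1], [1.3, 1.4]]
[ 0.5694 -0.1947  0.2711] 15.532329080926658
[[-0.2, 0.1], [-0.1, 0.1], [-0.4, -0.2], [-0.0, 0.5], [0.7, -0.5]]
[ 0.5671 -0.1966  0.2712] 15.540535572392448
[[-0.2, -0.3], [0.4, 0.0], [-0.3, -1.3], [-0.6, 0.2], [0.7, 1.5]]
[0.47528547 0.17043027 0.164     ]
[0.4737 0.1695 2.2113] 126.69881487510054
[[-0.3, 0.6], [0.3, -0.2], [1.5, -0.1], [0.5, 1.4], [0.6, 1.0], [1.3, 0.5], [-0.1, -0.1], [1.0, -0.7], [0.9, -0.4], [0.1, -0.3], [0.7, -0.5]]
[0.4751 0.1709 2.2697] 130.04576967760553
[[-0.5, -0.0], [-0.3, -0.4], [0.5, -0.8], [-0.1, 0.4], [0.4, 1.0]]
[0.4726 0.168  2.2204] 127.22069322305609
[[0.8, 0.6], [-0.6, 0.2], [0.4, -0.4], [0.2, -0.2], [-0.6, -0.0], [-0.1, -0.2]]
```

```bash
cat >> h.py <<'E'
def st():
    o=get_obs(); R=Rn.from_quat(o["tool_rot"]).as_matrix(); return o,np.array(o["eef_pos"]),R
def to(target,verbose=True):
    o,p,R=st(); d=R.T@(np.array(target)-p); print("t",round(o["clock"],2),"pos",p.round(4),"tool shift",d.round(4),"F",np.round(o["ft_force"],1),"w",round(o["grip_width"],4),"jawyaw",round(np.arctan2(R[1,1],R[0,1]),4),"q",np.round(o["joint_pos"],3)); return d
E
python3 - <<'E'
from h import *
o,p,R=st(); print(R.round(3)); to((.474,.169,.27))
E
```

```text
[[-0.001  0.42  -0.907]
 [ 0.002 -0.907 -0.42 ]
 [-1.    -0.002 -0.   ]]
t 0.15 pos [ 0.21   -0.4532  0.2306] tool shift [-0.0386 -0.4537 -0.5011] F [ 0.2 -0.2 -0.1] w 0.0854 jawyaw -1.137 q [-1.137  0.241  0.004  1.335  0.     1.571]
```

Call:
arm_command --motion '[{"x": -0.01,"roll": -0.125},{"x": -0.01,"roll": -0.125},{"x": -0.01,"roll": -0.125},{"x": -0.01,"roll": -0.125},{"roll": -0.125},{"roll": -0.125},{"roll": -0.125},{"roll": -0.125},{"roll": -0.125},{"roll": -0.125},{"roll": -0.125},{"roll": -0.125},{"roll": -0.125},{"roll": -0.125},{"roll": -0.125},{"roll": -0.125},{"roll": -0.125},{"roll": -0.125},{"roll": -0.125},{"roll": -0.125}]'

```text
schema error: expected keys x, y, z, roll, fingers
```

```bash
python3 - <<'E'
from h import *
to((.474,.169,.27))
E
```

```text
t 0.15 pos [ 0.21   -0.4532  0.2306] tool shift [-0.0386 -0.4537 -0.5011] F [ 0.2 -0.2 -0.1] w 0.0854 jawyaw -1.137 q [-1.137  0.241  0.004  1.335  0.     1.571]
```

All keys are needed in each row.

Call:
arm_command --motion '[{"x": -0.01,"y": 0,"z": 0,"roll": -0.125,"fingers": 1},{"x": -0.01,"y": 0,"z": 0,"roll": -0.125,"fingers": 1},{"x": -0.01,"y": 0,"z": 0,"roll": -0.125,"fingers": 1},{"x": -0.01,"y": 0,"z": 0,"roll": -0.125,"fingers": 1},{"x": 0,"y": 0,"z": 0,"roll": -0.125,"fingers": 1},{"x": 0,"y": 0,"z": 0,"roll": -0.125,"fingers": 1},{"x": 0,"y": 0,"z": 0,"roll": -0.125,"fingers": 1},{"x": 0,"y": 0,"z": 0,"roll": -0.125,"fingers": 1},{"x": 0,"y": 0,"z": 0,"roll": -0.125,"fingers": 1},{"x": 0,"y": 0,"z": 0,"roll": -0.125,"fingers": 1},{"x": 0,"y": 0,"z": 0,"roll": -0.125,"fingers": 1},{"x": 0,"y": 0,"z": 0,"roll": -0.125,"fingers": 1},{"x": 0,"y": 0,"z": 0,"roll": -0.125,"fingers": 1},{"x": 0,"y": 0,"z": 0,"roll": -0.125,"fingers": 1},{"x": 0,"y": 0,"z": 0,"roll": -0.125,"fingers": 1},{"x": 0,"y": 0,"z": 0,"roll": -0.125,"fingers": 1},{"x": 0,"y": 0,"z": 0,"roll": -0.125,"fingers": 1},{"x": 0,"y": 0,"z": 0,"roll": -0.125,"fingers": 1},{"x": 0,"y": 0,"z": 0,"roll": -0.125,"fingers": 1},{"x": 0,"y": 0,"z": 0,"roll": -0.125,"fingers": 1}]'

```text
clock: 1.82
eef_pos: [0.2077, -0.4485, 0.2643]
tool_rot: [0.077, 0.707, -0.065, 0.7]
ft_force: [0.0, 0.6, 1.0]
grip_width: 0.085
```

```bash
python3 - <<'E'
from h import *
to((.474,.169,.27))
E
```

```text
t 1.82 pos [ 0.2077 -0.4485  0.2643] tool shift [0.0034 0.6584 0.137 ] F [0.  0.6 1. ] w 0.085 jawyaw 1.3689 q [-1.137  0.234  0.082  1.439  0.    -0.935]
```

Call:
arm_command --motion '[{"x": 0,"y": 0.038,"z": 0.008,"roll": 0,"fingers": 1},{"x": 0,"y": 0.038,"z": 0.008,"roll": 0,"fingers": 1},{"x": 0,"y": 0.038,"z": 0.008,"roll": 0,"fingers": 1},{"x": 0,"y": 0.038,"z": 0.008,"roll": 0,"fingers": 1},{"x": 0,"y": 0.038,"z": 0.008,"roll": 0,"fingers": 1},{"x": 0,"y": 0.038,"z": 0.008,"roll": 0,"fingers": 1},{"x": 0,"y": 0.038,"z": 0.008,"roll": 0,"fingers": 1},{"x": 0,"y": 0.038,"z": 0.008,"roll": 0,"fingers": 1},{"x": 0,"y": 0.038,"z": 0.008,"roll": 0,"fingers": 1},{"x": 0,"y": 0.038,"z": 0.008,"roll": 0,"fingers": 1},{"x": 0,"y": 0.038,"z": 0.008,"roll": 0,"fingers": 1},{"x": 0,"y": 0.038,"z": 0.008,"roll": 0,"fingers": 1},{"x": 0,"y": 0.038,"z": 0.008,"roll": 0,"fingers": 1},{"x": 0,"y": 0.038,"z": 0.008,"roll": 0,"fingers": 1},{"x": 0,"y": 0.038,"z": 0.008,"roll": 0,"fingers": 1}]'

```text
clock: 3.07
eef_pos: [0.4436, 0.1036, 0.2679]
tool_rot: [0.082, 0.708, -0.069, 0.699]
ft_force: [1.8, -0.7, 0.8]
grip_width: 0.0851
```

```bash
cat >> h.py <<'E'
def tilt():
    o,p,R=st(); print("toolx",R[:,0].round(4))
E
python3 - <<'E'
from h import *
to((.474,.169,.27));tilt()
E
```

```text
t 3.07 pos [0.4436 0.1036 0.2679] tool shift [-0.0011  0.0704  0.0158] F [ 1.8 -0.7  0.8] w 0.0851 jawyaw 1.3572 q [ 0.215  0.144 -0.021  1.412  0.022  0.428]
toolx [-0.0107  0.0201 -0.9997]
```

Call:
arm_command --motion '[{"x": 0,"y": 0,"z": 0,"roll": -0.125,"fingers": 1},{"x": 0,"y": 0,"z": 0,"roll": -0.125,"fingers": 1},{"x": 0,"y": 0,"z": 0,"roll": -0.125,"fingers": 1},{"x": 0,"y": 0,"z": 0,"roll": -0.125,"fingers": 1},{"x": 0,"y": 0,"z": 0,"roll": -0.125,"fingers": 1},{"x": 0,"y": 0,"z": 0,"roll": -0.125,"fingers": 1},{"x": 0,"y": 0,"z": 0,"roll": -0.125,"fingers": 1}]'

```text
clock: 3.65
eef_pos: [0.4448, 0.1145, 0.2639]
tool_rot: [-0.223, 0.671, 0.24, 0.665]
ft_force: [-0.1, 0.9, -0.9]
grip_width: 0.0855
```

```bash
python3 - <<'E'
from h import *
to((.474,.169,.27));tilt()
c=snap("wrist","w1");crop(c,0,0,640,400,1.25,"pics/w1.png")
E
```

```text
t 3.65 pos [0.4448 0.1145 0.2639] tool shift [-0.0055  0.0249  0.0567] F [-0.1  0.9 -0.9] w 0.0855 jawyaw 2.2383 q [ 0.236  0.156 -0.016  1.409  0.024 -0.432]
toolx [-0.0165  0.0208 -0.9996]
```

View pics/w1.png

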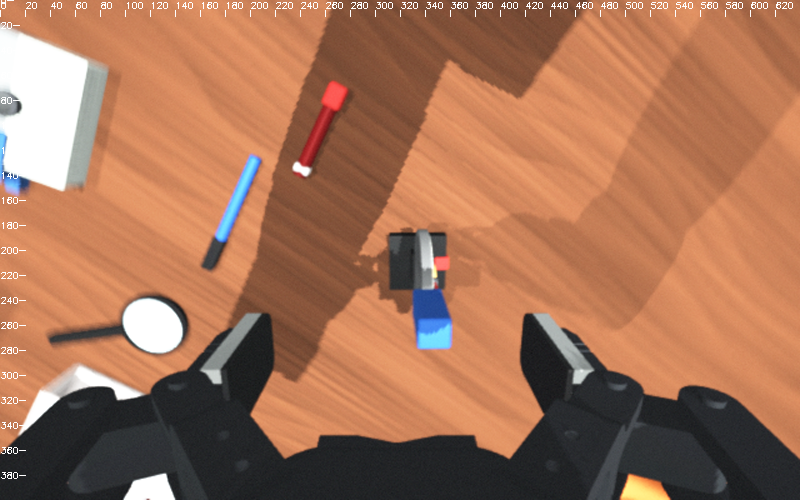

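```bash
python3 - <<'E'
from h import *
c=load("pics/w1.npz")
crop(c,295,170,385,290,6,"pics/w1c.png")
for uv,z in [((331.5,256),.164),((360.5,256),.164),((361,278.5),.164),((333,278.5),.164),((346.5,267.5),.164)]: print(atz(c,uv,z))
E
```

```text
[0.47441685 0.15450031 0.164     ]
[0.46033878 0.17282367 0.164     ]
[0.47533274 0.18605012 0.164     ]
[0.48916701 0.16796546 0.164     ]
[0.47491789 0.17039767 0.164     ]
```

View pics/w1c.png

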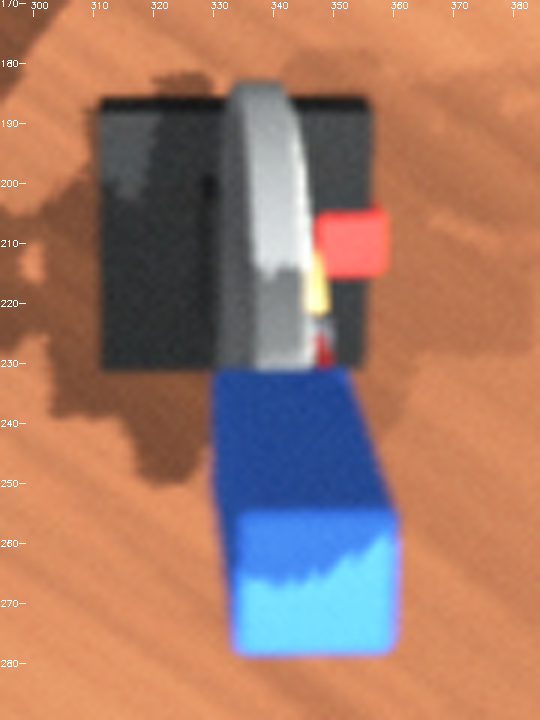

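```bash
python3 - <<'E'
from h import *
c=load("pics/w1.npz")
psi=2.238
Rg=Rn.from_euler('z',psi).as_matrix(); 
O=np.array([.4748,.1703,0])
G=lambda P:(Rg@np.array(P,float).T).T+O
print(proj(c,G([[.028,.028,.015],[.028,-.028,.015],[-.028,-.028,.015],[-.028,.028,.015],[.011,.011,.164],[.011,-.011,.164],[-.011,-.011,.164],[0.03,0,.007]])).round(1))
for th in np.arange(.2,.45,.05):
  u=np.array([0,-np.sin(th),np.cos(th)]);v=np.array([0,np.cos(th),np.sin(th)])
  pts=[np.array([xx,0,.068])+r*u+w*v for xx in(.005,) for r in(.032,.044) for w in(-.003,.003)]
  print(th,proj(c,G(pts)).round(1).tolist())
print(proj(c,G([[.006,0,.104]])))
E
```

```text
[[356.6 188.1]
 [355.1 231.4]
 [310.6 231.8]
 [310.4 188.4]
 [360.6 254.6]
 [359.7 279.4]
 [332.6 279.8]
 [356.5 208.2]]
0.2 [[344.1, 244.9], [344.3, 239.9], [345.3, 252.1], [345.6, 247.0]]
0.25 [[344.0, 246.1], [344.3, 241.3], [345.2, 253.8], [345.5, 249.0]]
0.3 [[343.9, 247.2], [344.2, 242.7], [345.0, 255.5], [345.4, 250.8]]
0.35 [[343.8, 248.3], [344.1, 244.0], [344.9, 257.0], [345.2, 252.6]]
0.39999999999999997 [[343.7, 249.3], [344.1, 245.2], [344.7, 258.4], [345.1, 254.3]]
[[345.86372046 238.26501399]]
```

```bash
python3 - <<'E'
from h import *
to((.4748,.1703,.264))
E
```

```text
t 3.7 pos [0.4448 0.1144 0.2638] tool shift [0.0005 0.0251 0.0583] F [-0.  -0.5 -0.8] w 0.0853 jawyaw 2.2419 q [ 0.236  0.156 -0.016  1.409  0.024 -0.435]
```

Call:
arm_command --motion '[{"x": 0,"y": 0.0125,"z": 0.029,"roll": 0,"fingers": 1},{"x": 0,"y": 0.0125,"z": 0.029,"roll": 0,"fingers": 1},{"x": 0,"y": 0,"z": 0,"roll": 0,"fingers": 1},{"x": 0,"y": 0,"z": 0,"roll": 0,"fingers": 1}]'

```text
clock: 4.03
eef_pos: [0.4746, 0.1707, 0.2632]
tool_rot: [-0.22, 0.673, 0.238, 0.665]
ft_force: [0.4, -1.3, 0.4]
grip_width: 0.0854
```

```bash
python3 - <<'E'
from h import *
to((.4748,.1703,.125));tilt()
E
```

```text
t 4.03 pos [0.4746 0.1707 0.2632] tool shift [ 0.1382 -0.0041  0.0004] F [ 0.4 -1.3  0.4] w 0.0854 jawyaw 2.2302 q [ 0.33   0.248  0.097  1.432  0.025 -0.329]
toolx [-0.0193  0.0193 -0.9996]
```

Call:
arm_command --motion '[{"x": 0.028,"y": -0.001,"z": 0,"roll": -0.005,"fingers": 1},{"x": 0.028,"y": -0.001,"z": 0,"roll": 0,"fingers": 1},{"x": 0.028,"y": -0.001,"z": 0,"roll": 0,"fingers": 1},{"x": 0.028,"y": -0.001,"z": 0,"roll": 0,"fingers": 1},{"x": 0.024,"y": 0,"z": 0,"roll": 0,"fingers": 1},{"x": 0,"y": 0,"z": 0,"roll": 0,"fingers": 1},{"x": 0,"y": 0,"z": 0,"roll": 0,"fingers": 1}]'

```text
clock: 4.62
eef_pos: [0.4736, 0.1672, 0.1239]
tool_rot: [-0.218, 0.673, 0.235, 0.666]
ft_force: [-0.3, 0.7, 0.3]
grip_width: 0.0853
```

```bash
python3 - <<'E'
from h import *
to((.4748,.1703,.123));tilt()
c=snap("wrist","w2");crop(c,0,0,640,400,1.25,"pics/w2.png")
E
```

```text
t 4.62 pos [0.4736 0.1672 0.1239] tool shift [0.001  0.0017 0.0029] F [-0.3  0.7  0.3] w 0.0853 jawyaw 2.2227 q [ 0.325  0.326 -0.17   1.084  0.023 -0.327]
toolx [-0.0166  0.0191 -0.9997]
```

View pics/w2.png

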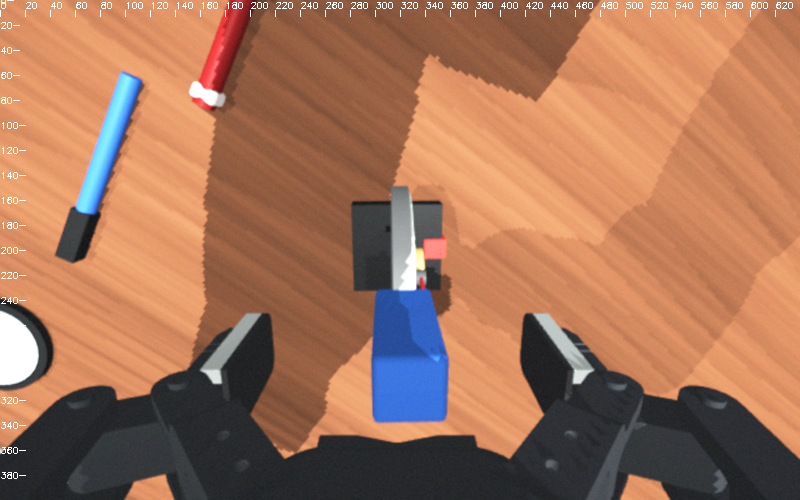

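Call:
arm_command --motion '[{"x": 0.001,"y": 0.002,"z": 0.003,"roll": -0.01,"fingers": 1},{"x": 0,"y": 0,"z": 0,"roll": 0,"fingers": 1},{"x": 0,"y": 0,"z": 0,"roll": 0,"fingers": 0},{"x": 0,"y": 0,"z": 0,"roll": 0,"fingers": 0},{"x": 0,"y": 0,"z": 0,"roll": 0,"fingers": 0},{"x": 0,"y": 0,"z": 0,"roll": 0,"fingers": 0},{"x": 0,"y": 0,"z": 0,"roll": 0,"fingers": 0},{"x": 0,"y": 0,"z": 0,"roll": 0,"fingers": 0},{"x": 0,"y": 0,"z": 0,"roll": 0,"fingers": 0},{"x": 0,"y": 0,"z": 0,"roll": 0,"fingers": 0},{"x": 0,"y": 0,"z": 0,"roll": 0,"fingers": 0},{"x": 0,"y": 0,"z": 0,"roll": 0,"fingers": 0}]'

```text
clock: 5.67
eef_pos: [0.4799, 0.1724, 0.1313]
tool_rot: [-0.221, 0.667, 0.238, 0.671]
ft_force: [-0.0, -0.1, 0.9]
grip_width: 0.0211
```

```bash
python3 - <<'E'
from h import *
to((.4748,.1703,.123));tilt()
c=snap("wrist","w3");crop(c,0,0,640,400,1.25,"pics/w3.png")
E
```

```text
t 5.67 pos [0.4799 0.1724 0.1313] tool shift [ 0.0083  0.0013 -0.0054] F [-0.  -0.1  0.9] w 0.0211 jawyaw 2.2325 q [ 0.331  0.323 -0.154  1.089  0.023 -0.331]
toolx [-0.0028  0.0238 -0.9997]
```

View pics/w3.png

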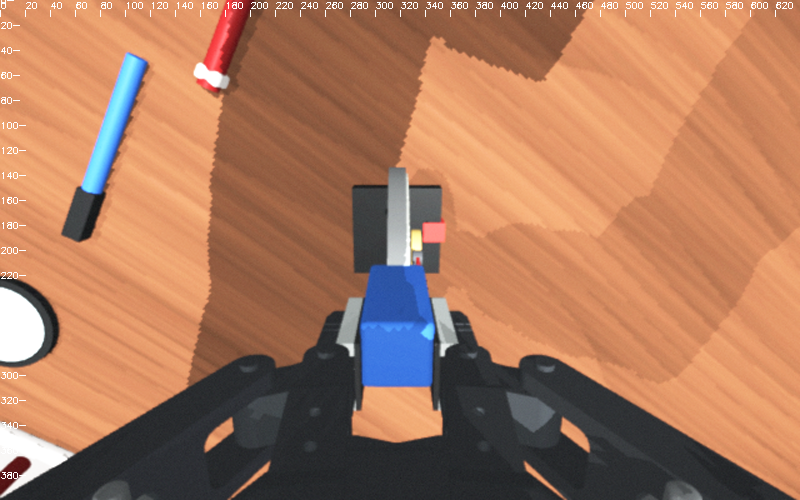

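Call:
arm_command --motion '[{"x": 0,"y": 0,"z": 0,"roll": 0,"fingers": 0.5},{"x": 0,"y": 0,"z": 0,"roll": 0,"fingers": 0.5},{"x": 0,"y": 0,"z": 0,"roll": 0,"fingers": 0.5},{"x": 0,"y": 0,"z": 0,"roll": 0,"fingers": 0.5}]'

```text
clock: 6.05
eef_pos: [0.4795, 0.1721, 0.1309]
tool_rot: [-0.221, 0.667, 0.238, 0.67]
ft_force: [-0.3, 0.3, -0.0]
grip_width: 0.0428
```

```bash
python3 - <<'E'
from h import *
to((.4748,.1703,.123));tilt()
c=snap("wrist","w4");crop(c,280,130,380,330,3,"pics/w4.png")
E
```

```text
t 6.05 pos [0.4795 0.1721 0.1309] tool shift [ 0.0079  0.0013 -0.005 ] F [-0.3  0.3 -0. ] w 0.0428 jawyaw 2.2324 q [ 0.331  0.323 -0.155  1.089  0.023 -0.331]
toolx [-0.0039  0.0235 -0.9997]
```

View pics/w4.png

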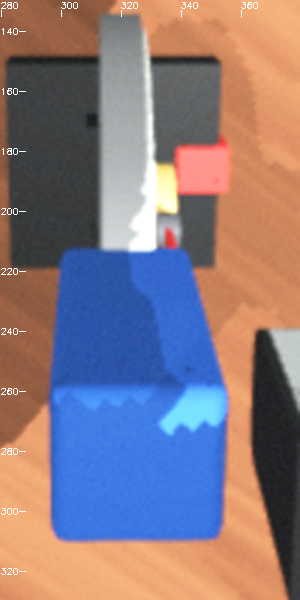

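```bash
python3 - <<'E'
from h import *
c=load("pics/w4.npz")
for a in [(299.5-4,260),(352,260),(353,309),(296,309)]: print(atz(c,a,.164).round(4))
print(np.mean([atz(c,a,.164) for a in [(296,260),(352,260),(353,309),(296,309)]],0))
for a in [(280,149.5),(350,149),(349,218)]: print(atz(c,a,.015).round(4))
print(np.mean([atz(c,a,.015) for a in [(280,149.5),(349,218)]],0))
E
```

```text
[0.4734 0.1558 0.164 ]
[0.4611 0.1719 0.164 ]
[0.4766 0.1851 0.164 ]
[0.4895 0.168  0.164 ]
[0.47512016 0.17023143 0.164     ]
[0.4701 0.1304 0.015 ]
[0.4367 0.1729 0.015 ]
[0.4809 0.2082 0.015 ]
[0.47546582 0.16932907 0.015     ]
```

Call:
arm_command --motion '[{"x": 0.008,"y": 0.001,"z": -0.005,"roll": -0.008,"fingers": 0.5},{"x": 0,"y": 0,"z": 0,"roll": 0,"fingers": 0.5}]'

```text
clock: 6.27
eef_pos: [0.4751, 0.1701, 0.1229]
tool_rot: [-0.224, 0.666, 0.241, 0.669]
ft_force: [-0.7, -0.5, -0.6]
grip_width: 0.043
```

Call:
arm_command --motion '[{"x": 0,"y": 0,"z": 0,"roll": 0,"fingers": 0},{"x": 0,"y": 0,"z": 0,"roll": 0,"fingers": 0}]'

```text
clock: 6.43
eef_pos: [0.4754, 0.1701, 0.1233]
tool_rot: [-0.224, 0.666, 0.24, 0.67]
ft_force: [3.0, -1.1, -1.1]
grip_width: 0.0216
```

Call:
arm_command --motion '[{"x": 0,"y": 0,"z": 0,"roll": 0,"fingers": 0},{"x": 0,"y": 0,"z": 0,"roll": 0,"fingers": 0}]'

```text
clock: 6.6
eef_pos: [0.4755, 0.1701, 0.1233]
tool_rot: [-0.224, 0.666, 0.24, 0.67]
ft_force: [-0.8, -0.0, -1.8]
grip_width: 0.0216
```

Call:
arm_command --motion '[{"x": 0,"y": 0,"z": 0,"roll": 0,"fingers": 0}]'

```text
clock: 6.68
eef_pos: [0.4755, 0.1701, 0.1233]
tool_rot: [-0.224, 0.666, 0.24, 0.669]
ft_force: [0.0, 0.1, -0.3]
grip_width: 0.0214
```

```bash
python3 - <<'E'
from h import *
to((.4752,.1700,.123));tilt()
E
```

```text
t 6.68 pos [0.4755 0.1701 0.1233] tool shift [ 0.0003  0.0001 -0.0003] F [ 0.   0.1 -0.3] w 0.0214 jawyaw 2.24 q [ 0.33   0.321 -0.178  1.066  0.023 -0.339]
toolx [-0.0033  0.0233 -0.9997]
```

Call:
arm_command --motion '[{"x": -0.01,"y": 0,"z": 0,"roll": 0,"fingers": 0},{"x": -0.025,"y": 0,"z": 0,"roll": 0,"fingers": 0},{"x": -0.03,"y": 0,"z": 0,"roll": 0,"fingers": 0},{"x": -0.03,"y": 0,"z": 0,"roll": 0,"fingers": 0},{"x": -0.03,"y": 0,"z": 0,"roll": 0,"fingers": 0},{"x": -0.03,"y": 0,"z": 0,"roll": 0,"fingers": 0},{"x": -0.015,"y": 0,"z": 0,"roll": 0,"fingers": 0},{"x": 0,"y": 0,"z": 0,"roll": 0,"fingers": 0}]'

```text
clock: 7.35
eef_pos: [0.4723, 0.1647, 0.3004]
tool_rot: [-0.224, 0.671, 0.24, 0.665]
ft_force: [0.1, 0.6, -3.4]
grip_width: 0.0216
```

```bash
python3 - <<'E'
from h import *
to((.56,-.195,.30));tilt()
E
```

```text
t 7.35 pos [0.4723 0.1647 0.3004] tool shift [-0.0078 -0.3364 -0.1543] F [ 0.1  0.6 -3.4] w 0.0216 jawyaw 2.2398 q [ 0.322  0.229  0.168  1.518  0.023 -0.347]
toolx [-0.0147  0.0192 -0.9997]
```

Call:
arm_command --motion '[{"x": 0,"y": -0.015,"z": -0.007,"roll": 0,"fingers": 0},{"x": 0,"y": -0.028,"z": -0.013,"roll": 0,"fingers": 0},{"x": 0,"y": -0.028,"z": -0.013,"roll": 0,"fingers": 0},{"x": 0,"y": -0.028,"z": -0.013,"roll": 0,"fingers": 0},{"x": 0,"y": -0.028,"z": -0.013,"roll": 0,"fingers": 0},{"x": 0,"y": -0.028,"z": -0.013,"roll": 0,"fingers": 0},{"x": 0,"y": -0.028,"z": -0.013,"roll": 0,"fingers": 0},{"x": 0,"y": -0.028,"z": -0.013,"roll": 0,"fingers": 0},{"x": 0,"y": -0.028,"z": -0.013,"roll": 0,"fingers": 0},{"x": 0,"y": -0.028,"z": -0.013,"roll": 0,"fingers": 0},{"x": 0,"y": -0.028,"z": -0.013,"roll": 0,"fingers": 0},{"x": 0,"y": -0.015,"z": -0.007,"roll": 0,"fingers": 0}]'

```text
clock: 8.35
eef_pos: [0.5507, -0.1764, 0.2805]
tool_rot: [-0.224, 0.674, 0.248, 0.659]
ft_force: [0.4, 1.8, -3.3]
grip_width: 0.0211
```

Call:
arm_command --motion '[{"x": 0,"y": 0,"z": 0,"roll": 0.06,"fingers": 0},{"x": 0,"y": 0,"z": 0,"roll": 0.12,"fingers": 0},{"x": 0,"y": 0,"z": 0,"roll": 0.12,"fingers": 0},{"x": 0,"y": 0,"z": 0,"roll": 0.12,"fingers": 0},{"x": 0,"y": 0,"z": 0,"roll": 0.12,"fingers": 0},{"x": 0,"y": 0,"z": 0,"roll": 0.12,"fingers": 0},{"x": 0,"y": 0,"z": 0,"roll": 0.12,"fingers": 0},{"x": 0,"y": 0,"z": 0,"roll": 0.12,"fingers": 0},{"x": 0,"y": 0,"z": 0,"roll": 0.12,"fingers": 0},{"x": 0,"y": 0,"z": 0,"roll": 0.12,"fingers": 0},{"x": 0,"y": 0,"z": 0,"roll": 0.12,"fingers": 0},{"x": 0,"y": 0,"z": 0,"roll": 0.12,"fingers": 0},{"x": 0,"y": 0,"z": 0,"roll": 0.12,"fingers": 0},{"x": 0,"y": 0,"z": 0,"roll": 0.12,"fingers": 0},{"x": 0,"y": 0,"z": 0,"roll": 0.12,"fingers": 0},{"x": 0,"y": 0,"z": 0,"roll": 0.12,"fingers": 0},{"x": 0,"y": 0,"z": 0,"roll": 0.12,"fingers": 0},{"x": 0,"y": 0,"z": 0,"roll": 0.12,"fingers": 0},{"x": 0,"y": 0,"z": 0,"roll": 0.12,"fingers": 0},{"x": 0,"y": 0,"z": 0,"roll": 0.12,"fingers": 0}]'

```text
clock: 10.02
eef_pos: [0.5386, -0.18, 0.2471]
tool_rot: [-0.532, -0.48, 0.557, -0.42]
ft_force: [0.3, -0.0, -2.6]
grip_width: 0.0214
```

```bash
python3 - <<'E'
from h import *
to((.57,-.195,.30));tilt()
E
```

```text
t 10.02 pos [ 0.5386 -0.18    0.2471] tool shift [-0.0558  0.0289  0.0075] F [ 0.3 -0.  -2.6] w 0.0214 jawyaw -0.1877 q [-0.33   0.45   0.341  1.553  0.013  1.429]
toolx [-0.0813  0.042  -0.9958]
```

Call:
arm_command --motion '[{"x": -0.03,"y": 0,"z": 0,"roll": 0,"fingers": 0},{"x": -0.03,"y": 0,"z": 0,"roll": 0,"fingers": 0}]'

```text
clock: 10.18
eef_pos: [0.5376, -0.1803, 0.2968]
tool_rot: [-0.528, -0.486, 0.562, -0.411]
ft_force: [1.1, -0.9, -2.1]
grip_width: 0.0216
```

```bash
python3 - <<'E'
from h import *
to((.57,-.195,.30));tilt()
c=snap("scene","s1"); crop(c,200,100,400,250,4,"pics/s1.png")
to((.57,-.195,.30));tilt()
E
```

```text
t 10.18 pos [ 0.5376 -0.1803  0.2968] tool shift [-0.0073  0.034   0.008 ] F [ 1.1 -0.9 -2.1] w 0.0216 jawyaw -0.192 q [-0.331  0.468  0.494  1.712  0.013  1.433]
toolx [-0.1047  0.05   -0.9932]
t 10.23 pos [ 0.5393 -0.181   0.3021] tool shift [-0.0015  0.0329  0.0078] F [1.3 1.3 0.2] w 0.0214 jawyaw -0.1921 q [-0.331  0.466  0.505  1.718  0.013  1.433]
toolx [-0.0974  0.0475 -0.9941]
```

View pics/s1.png

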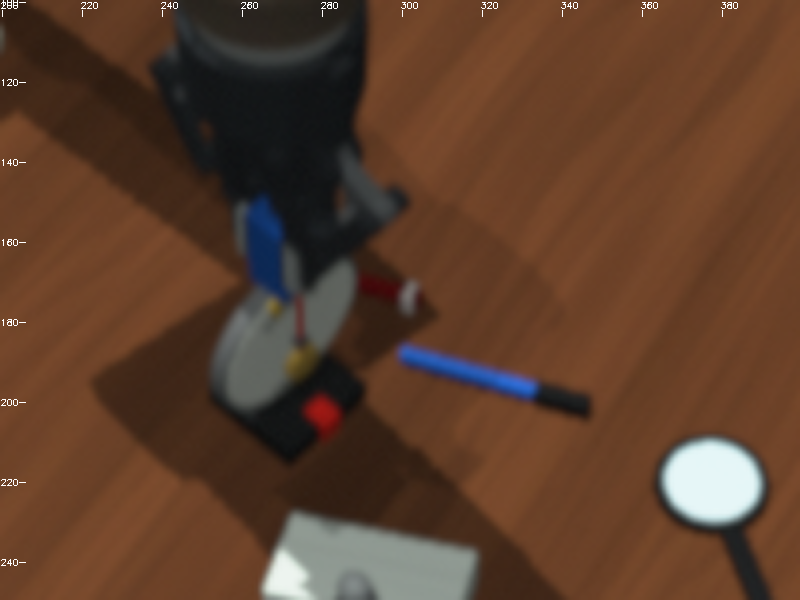

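Call:
arm_command --motion '[{"x": 0,"y": 0,"z": 0,"roll": 0,"fingers": 0},{"x": 0,"y": 0,"z": 0,"roll": 0,"fingers": 0},{"x": 0,"y": 0,"z": 0,"roll": 0,"fingers": 0},{"x": 0,"y": 0,"z": 0,"roll": 0,"fingers": 0}]'

```text
clock: 10.57
eef_pos: [0.5396, -0.181, 0.299]
tool_rot: [-0.529, -0.484, 0.561, -0.413]
ft_force: [-0.7, 0.6, -4.2]
grip_width: 0.0214
```

```bash
python3 - <<'E'
from h import *
to((.57,-.195,.30));tilt()
E
```

```text
t 10.57 pos [ 0.5396 -0.181   0.299 ] tool shift [-0.0046  0.0322  0.0078] F [-0.7  0.6 -4.2] w 0.0214 jawyaw -0.1918 q [-0.331  0.467  0.499  1.711  0.013  1.433]
toolx [-0.0985  0.048  -0.994 ]
```

Call:
arm_command --motion '[{"x": 0.035,"y": 0,"z": 0,"roll": 0,"fingers": 0},{"x": 0.035,"y": 0,"z": 0,"roll": 0,"fingers": 0}]'

```text
clock: 10.73
eef_pos: [0.5367, -0.1791, 0.2332]
tool_rot: [-0.532, -0.48, 0.559, -0.418]
ft_force: [0.3, 0.1, -4.0]
grip_width: 0.0212
```

```bash
python3 - <<'E'
from h import *
to((.57,-.195,.30));tilt()
E
```

```text
t 10.73 pos [ 0.5367 -0.1791  0.2332] tool shift [-0.07    0.0295  0.0074] F [ 0.3  0.1 -4. ] w 0.0212 jawyaw -0.1921 q [-0.329  0.452  0.308  1.521  0.014  1.434]
toolx [-0.0848  0.0433 -0.9955]
```

Call:
arm_command --motion '[{"x": 0,"y": 0,"z": 0,"roll": 0,"fingers": 0}]'

```text
clock: 10.82
eef_pos: [0.531, -0.1771, 0.2249]
tool_rot: [-0.528, -0.485, 0.562, -0.413]
ft_force: [-0.5, -0.1, -5.7]
grip_width: 0.0211
```

```bash
python3 - <<'E'
from h import *
to((.57,-.195,.30));tilt()
E
```

```text
t 10.82 pos [ 0.531  -0.1771  0.2249] tool shift [-0.0795  0.0333  0.0079] F [-0.5 -0.1 -5.7] w 0.0211 jawyaw -0.1917 q [-0.329  0.456  0.291  1.517  0.014  1.434]
toolx [-0.1007  0.0487 -0.9937]
```

Call:
arm_command --motion '[{"x": -0.015,"y": 0,"z": 0,"roll": 0,"fingers": 0},{"x": -0.015,"y": 0,"z": 0,"roll": 0,"fingers": 0},{"x": -0.015,"y": 0,"z": 0,"roll": 0,"fingers": 0},{"x": -0.015,"y": 0,"z": 0,"roll": 0,"fingers": 0}]'

```text
clock: 11.15
eef_pos: [0.532, -0.1782, 0.2803]
tool_rot: [-0.524, -0.491, 0.565, -0.406]
ft_force: [-0.4, -0.6, -3.6]
grip_width: 0.0213
```

```bash
python3 - <<'E'
from h import *
to((.57,-.195,.30));tilt()
E
```

```text
t 11.15 pos [ 0.532  -0.1782  0.2803] tool shift [-0.025   0.0377  0.0085] F [-0.4 -0.6 -3.6] w 0.0213 jawyaw -0.191 q [-0.33   0.469  0.451  1.685  0.013  1.432]
toolx [-0.1204  0.0554 -0.9912]
```

```bash
python3 - <<'E'
from h import *
to((.57,-.195,.30));tilt()
c=snap("scene","s2"); crop(c,230,145,310,220,8,"pics/s2.png")
to((.57,-.195,.30));tilt()
E
```

```text
t 11.15 pos [ 0.532  -0.1782  0.2803] tool shift [-0.025   0.0377  0.0085] F [-0.4 -0.6 -3.6] w 0.0213 jawyaw -0.191 q [-0.33   0.469  0.451  1.685  0.013  1.432]
toolx [-0.1204  0.0554 -0.9912]
t 11.2 pos [ 0.5335 -0.1787  0.2839] tool shift [-0.021   0.0367  0.0084] F [ 1.6  0.5 -0.8] w 0.0217 jawyaw -0.1912 q [-0.33   0.467  0.457  1.687  0.013  1.433]
toolx [-0.1144  0.0534 -0.992 ]
```

View pics/s2.png

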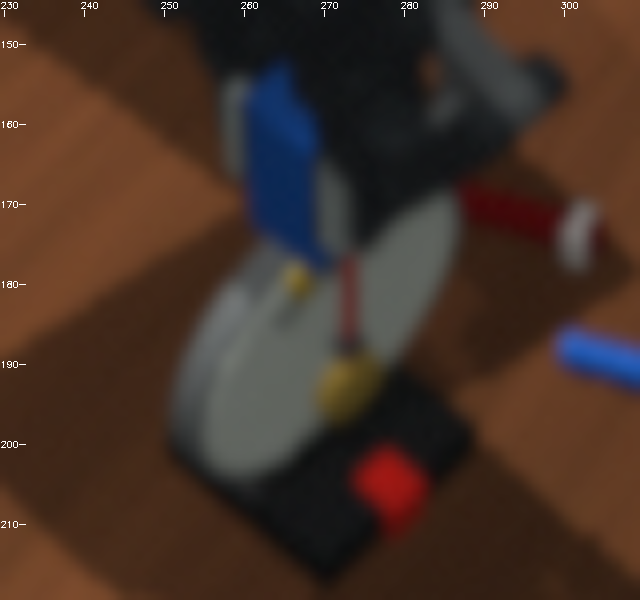

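```bash
cat >> h.py <<'E'
# grasp transform: tool pose at grasp (t=6.68), gauge at (.4755,.1701,0) yaw psi
def Tm(R,p): 
    T=np.eye(4);T[:3,:3]=R;T[:3,3]=p;return T
Tt0=Tm(Rn.from_quat([-0.224,0.666,0.240,0.6695]).as_matrix(),[.4755,.1701,.1233])
Tg0=Tm(Rn.from_euler('z',2.24).as_matrix(),[.4753,.1702,0])
Tgt=np.linalg.inv(Tt0)@Tg0
def gpose():
    o,p,R=st(); return Tm(R,p)@Tgt
def gp(T,P): P=np.atleast_2d(P).astype(float); return P@T[:3,:3].T+T[:3,3]
E
python3 - <<'E'
from h import *
from scipy.optimize import least_squares
c=load("pics/s2.npz"); T=gpose(); print(T.round(3))
names=["foot bot ++","foot bot +-","foot bot --","tab","post bot +-","post bot ++","hinge"]
P=[[.028,.028,0],[.028,-.028,0],[-.028,-.028,0],[.03,0,.007],[.011,-.011,.114],[.011,.011,.114],[.007,0,.068]]
print(proj(c,gp(T,P)).round(1))
th=np.linspace(0,2*np.pi,9);print(proj(c,gp(T,[[.004,.046*np.cos(a),.068+.046*np.sin(a)] for a in th])).round(1).tolist())
E
```

```text
[[ 0.972  0.195  0.131  0.518]
 [-0.187  0.98  -0.069 -0.17 ]
 [-0.142  0.042  0.989  0.162]
 [ 0.     0.     0.     1.   ]]
[[290.6 199.1]
 [271.7 216.6]
 [251.9 199.9]
 [282.  206.7]
 [270.8 176.6]
 [279.  169.3]
 [273.5 184.5]]
[[288.6, 169.1], [284.1, 164.2], [272.2, 170.7], [260.1, 185.3], [255.6, 198.5], [261.1, 202.3], [272.6, 195.3], [283.8, 181.9], [288.6, 169.1]]
```

```bash
python3 - <<'E'
from h import *
c=load("pics/s2.npz"); T=gpose(); off=np.array([-1.1,.3])
for x in (.005,.007):
 for a in (.2,.25,.3,.35,.4):
  u=np.array([0,-np.sin(a),np.cos(a)]);v=np.array([0,np.cos(a),np.sin(a)])
  P=[np.array([x,0,.068])+r*u+w*v for r,w in((.032,-.003),(.032,.003),(.044,.003),(.044,-.003),(.038,0))]
  print(x,a,(proj(c,gp(T,P))+off).round(1).tolist())
print("post",(proj(c,gp(T,[[.011,-.011,.114],[.011,.011,.114],[-.011,-.011,.114],[.011,-.011,.164]]))+off).round(1).tolist())
for a in(0,-.0,-.04,.04,.08):
  print("ptr",a,(proj(c,gp(T,[[.008,-.036*np.sin(a),.068+.036*np.cos(a)],[.008,0,.068],[.008,.02*np.sin(a),.068-.02*np.cos(a)]]))+off).round(1).tolist())
im=c["frame"].astype(int)
Y=(im[...,0]+im[...,1])/2-im[...,2]
print(Y[172:186,258:276].astype(int))
E
```

```text
0.005 0.2 [[268.1, 178.7], [270.3, 176.5], [269.3, 173.9], [267.1, 176.2], [268.7, 176.3]]
0.005 0.25 [[267.5, 179.4], [269.7, 177.1], [268.5, 174.7], [266.3, 177.1], [268.0, 177.1]]
0.005 0.3 [[267.0, 180.0], [269.1, 177.7], [267.7, 175.6], [265.5, 178.0], [267.3, 177.8]]
0.005 0.35 [[266.4, 180.7], [268.5, 178.3], [266.9, 176.4], [264.8, 178.9], [266.7, 178.6]]
0.005 0.4 [[265.9, 181.4], [268.0, 178.9], [266.1, 177.3], [264.0, 179.8], [266.0, 179.4]]
0.007 0.2 [[268.9, 179.4], [271.0, 177.1], [270.1, 174.5], [267.9, 176.8], [269.5, 177.0]]
0.007 0.25 [[268.3, 180.0], [270.5, 177.7], [269.3, 175.4], [267.1, 177.7], [268.8, 177.7]]
0.007 0.3 [[267.8, 180.7], [269.9, 178.3], [268.5, 176.2], [266.3, 178.6], [268.1, 178.4]]
0.007 0.35 [[267.2, 181.3], [269.3, 178.9], [267.7, 177.1], [265.6, 179.5], [267.4, 179.2]]
0.007 0.4 [[266.7, 182.0], [268.7, 179.5], [266.9, 178.0], [264.8, 180.4], [266.8, 180.0]]
post [[269.7, 176.9], [277.9, 169.6], [261.1, 169.9], [269.3, 161.8]]
ptr 0 [[272.7, 175.2], [272.8, 185.1], [272.9, 190.3]]
ptr -0.0 [[272.7, 175.2], [272.8, 185.1], [272.9, 190.3]]
ptr
[... 522 characters left out ...]
-28 -13  -3   5   6   3]
 [ 24  20  13   5   0  -2  -3  -3  -1  -9 -27 -39 -32 -15   1  12  12   6]
 [ 20  15   7   1  -1  -1   1  13  26  24   1 -20 -20  -8   8  19  16   7]
 [ 14   8   2   0  -1   0   5  24  46  51  28   3  -4   1  12  21  17   7]
 [  8   3   0  -1  -1   1   7  23  46  57  40  17   6   5  12  21  17   8]
 [  4   0  -1  -1   0   1   5  14  31  41  32  15   6   6  13  20  17   8]
 [  0   0  -2   0   1   2   4   6  15  21  16   8   4   6  12  20  17   8]
 [ -1  -2  -2   0   2   3   3   4   5   7   7   5   3   6  13  21  16   8]
 [ -1  -2  -1   1   2   2   3   2   3   4   4   3   3   6  13  21  17   7]
 [ -2  -1   0   2   2   3   2   2   3   3   3   4   3   5  12  19  16   7]]
```

```bash
cat > fitmark.py <<'E'
from h import *
from scipy.optimize import least_squares
def run(c,T,win,p0,verbose=True):
    im=c["frame"].astype(float); Y=(im[...,0]+im[...,1])/2-im[...,2]
    x0,y0,x1,y1=win; S=16
    post=[[a*.011,b*.011,z] for a in(-1,1) for b in(-1,1) for z in(.114,.164)]
    def rend(p):
        a,xm,du,dv,sig,A,B=p
        u=np.array([0,-np.sin(a),np.cos(a)]);v=np.array([0,np.cos(a),np.sin(a)])
        M=[np.array([xm,0,.068])+r*u+w*v for r,w in((.032,-.003),(.032,.003),(.044,.003),(.044,-.003))]
        f=lambda P:(((proj(c,gp(T,P))+[du,dv])-[x0-.0,y0-.0]+.5)*S*16).round().astype(np.int32)
        g=np.full(((y1-y0)*S,(x1-x0)*S),2.,np.float32)
        cv2.fillConvexPoly(g,f(M),float(A),shift=4)
        cv2.fillConvexPoly(g,cv2.convexHull(f(post)),float(B),shift=4)
        g=cv2.GaussianBlur(g,(0,0),sig*S)
        return cv2.resize(g,(x1-x0,y1-y0),interpolation=cv2.INTER_AREA)
    D=Y[y0:y1,x0:x1]
    W=np.ones_like(D)
    def res(p): return np.concatenate([((rend(p)-D)*W).ravel(),[ (p[1]-.005)/.001*8]])
    best=None
    for a0 in (.25,.32,.38):
        r=least_squares(res,[a0]+p0,diff_step=[.02,.1,.05,.05,.05,.05,.05],x_scale=[.1,.002,1,1,.5,50,50])
        print(r.x.round(4),round(r.cost,1))
        if best is None or r.cost<best.cost: best=r
    print((rend(best.x)-D).round(0).astype(int)) if verbose else 0
    return best.x
E
python3 - <<'E'
from fitmark import *
c=load("pics/s2.npz"); T=gpose()
run(c,T,(262,174,271,187),[.005,-1.1,.3,.8,100,-56])
E
```

```text
[ 2.569000e-01  5.200000e-03 -2.152500e+00  2.441800e+00  1.024000e+00
  1.022583e+02 -4.124540e+01] 1976.2
[ 2.543000e-01  5.200000e-03 -2.184800e+00  2.452400e+00  1.016800e+00
  1.032738e+02 -4.102940e+01] 1978.9
[ 2.558000e-01  5.300000e-03 -2.198700e+00  2.414000e+00  1.020000e+00
  1.016077e+02 -4.129370e+01] 1978.9
[[ -3   5   7  11  14  14   8 -16 -33]
 [ -8  -1   1   4   9  12   9  -7 -24]
 [ -3   0   0  -1   0   3   7   2 -11]
 [  2   3   1  -3  -9  -7   1   6  -2]
 [  3   3   2  -4  -7  -6   1   5   0]
 [  4   3   1  -2   0   3   6   4   0]
 [  3   1   0   1   4   3   1  -2  -3]
 [  3   1   0   2   3  -1  -6  -5  -3]
 [  1   0  -1   1  -1  -4  -6  -4  -2]
 [  0  -1  -1  -1  -1  -2  -3  -3  -1]
 [  0   0  -1   0  -1  -2  -2  -1  -1]
 [  0  -1   0   0  -1  -1  -1  -2  -1]
 [ -1  -1   0  -1  -2  -2  -1  -1  -1]]
```

```bash
python3 - <<'E'
from h import *
c=load("pics/s2.npz")
def mk(T,a,r=.038,x=.006): return proj(c,gp(T,[[x,-r*np.sin(a),.068+r*np.cos(a)]]))[0]
B=Tm(Rn.from_euler('z',.271).as_matrix(),[.568,-.1955,.056])
th=.33
Tf=B@Tm(Rn.from_euler('x',-th).as_matrix(),[0,0,0])@Tm(np.eye(3),[0,0,9e-3-.007])
print(Tf.round(3)); 
for a in (.23,.33,.43): print(a,mk(Tf,a))
print("hinge",proj(c,gp(Tf,[[.006,0,.068]])), "grip",gp(Tf,[[0,0,.142]]), proj(c,gp(Tf,[[.011,-.011,.114],[.011,.011,.114],[.011,-.011,.164],[-.011,-.011,.114]])).tolist())
for pos in [(.57,-.2,.3),(.6,-.3,.4)]:
 for yaw in (.27,0,-.2,-.5,-.8,-1.1):
  T=Tm(Rn.from_euler('z',yaw).as_matrix(),np.array(pos)-[0,0,.123]); d=(mk(T,.38)-mk(T,.28))*10
  print(pos,yaw,"px/rad",d.round(1),round(np.linalg.norm(d),1))
E
```

```text
[[ 0.964 -0.253 -0.087  0.568]
 [ 0.268  0.912  0.312 -0.195]
 [ 0.    -0.324  0.946  0.058]
 [ 0.     0.     0.     1.   ]]
0.23 [292.16204466 209.01335686]
0.33 [291.63478452 210.43543978]
0.43 [291.11506597 211.97234083]
hinge [[292.58583432 220.9815709 ]] grip [[ 0.55550876 -0.1505408   0.1922301 ]] [[294.40503352795355, 206.55136148963444], [297.3774019412283, 200.6100680544658], [295.53650753760144, 185.9257199682646], [283.951405113571, 204.41762521346908]]
(0.57, -0.2, 0.3) 0.27 px/rad [-5.4 19.6] 20.3
(0.57, -0.2, 0.3) 0 px/rad [-10.3  18. ] 20.8
(0.57, -0.2, 0.3) -0.2 px/rad [-13.5  16.2] 21.1
(0.57, -0.2, 0.3) -0.5 px/rad [-17.1  12.6] 21.2
(0.57, -0.2, 0.3) -0.8 px/rad [-19.1   8.2] 20.8
(0.57, -0.2, 0.3) -1.1 px/rad [-19.3   3.5] 19.7
(0.6, -0.3, 0.4) 0.27 px/rad [-6.7 23.4] 24.3
(0.6, -0.3, 0.4) 0 px/rad [-12.5  21.5] 24.8
(0.6, -0.3, 0.4) -0.2 px/rad [-16.2  19.3] 25.1
(0.6, -0.3, 0.4) -0.5 px/rad [-20.3  14.9] 25.2
(0.6, -0.3, 0.4) -0.8 px/rad [-22.5   9.6] 24.5
(0.6, -0.3, 0.4) -1.1 px/rad [-22.5   4. ] 22.9
```

Call:
arm_command --motion '[{"x": -0.004,"y": 0,"z": 0,"roll": 0.12,"fingers": 0},{"x": -0.002,"y": 0,"z": 0,"roll": 0.12,"fingers": 0},{"x": -0.002,"y": 0,"z": 0,"roll": 0.12,"fingers": 0},{"x": -0.002,"y": 0,"z": 0,"roll": 0.12,"fingers": 0},{"x": -0.002,"y": 0,"z": 0,"roll": 0.12,"fingers": 0},{"x": 0,"y": 0,"z": 0,"roll": 0,"fingers": 0},{"x": 0,"y": 0,"z": 0,"roll": 0,"fingers": 0},{"x": 0,"y": 0,"z": 0,"roll": 0,"fingers": 0}]'

```text
clock: 11.87
eef_pos: [0.5378, -0.1804, 0.3025]
tool_rot: [-0.628, -0.291, 0.684, -0.231]
ft_force: [0.6, -0.5, -4.0]
grip_width: 0.0211
```

```bash
python3 - <<'E'
from h import *
to((.57,-.195,.30));tilt()
for i in range(8): c=snap("scene","s3_%d"%i)
crop(c,230,145,310,220,8,"pics/s3.png")
to((.57,-.195,.30));tilt()
c["frame"]=np.mean([load("pics/s3_%d.npz"%i)["frame"] for i in range(3,8)],0).astype(np.float32); np.savez("pics/s3m.npz",**c,T=gpose())
E
```

```text
t 11.87 pos [ 0.5378 -0.1804  0.3025] tool shift [-0.0016  0.0327 -0.0134] F [ 0.6 -0.5 -4. ] w 0.0211 jawyaw -0.8153 q [-0.331  0.47   0.511  1.728  0.013  2.052]
toolx [-0.1048  0.0501 -0.9932]
t 12.27 pos [ 0.5377 -0.1804  0.3022] tool shift [-0.0019  0.0328 -0.0135] F [ 0.3  0.2 -2.7] w 0.0213 jawyaw -0.8175 q [-0.331  0.47   0.51   1.728  0.013  2.054]
toolx [-0.1054  0.0503 -0.9932]
```

View pics/s3.png

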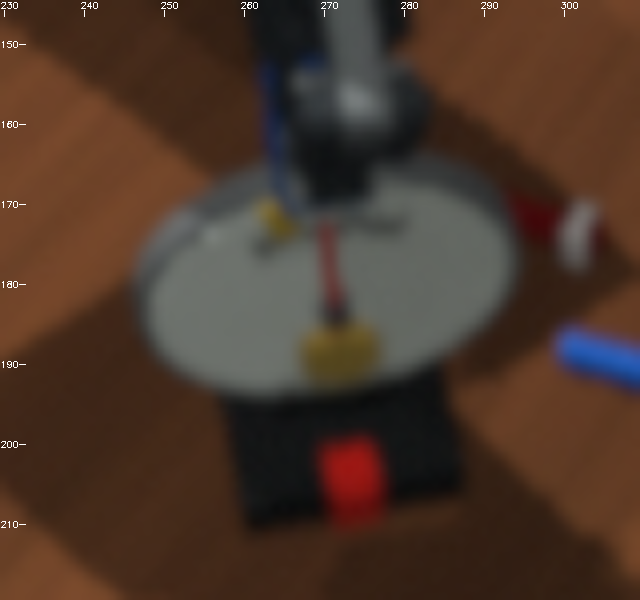

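```bash
python3 - <<'E'
from h import *
c=load("pics/s3m.npz"); T=c["T"]
print(T[2,:3].round(3))
print("foot bot",proj(c,gp(T,[[.028,-.028,0],[.028,.028,0]])).round(1).tolist(),"tab",proj(c,gp(T,[[.03,0,.007]])).round(1))
a=np.linspace(0,2*np.pi,721); E=proj(c,gp(T,np.c_[np.full(721,.004),.046*np.cos(a),.068+.046*np.sin(a)]))
print("dial ext",E.min(0).round(1),E.max(0).round(1))
print("hinge",proj(c,gp(T,[[.007,0,.068]])).round(1))
pa=-np.arctan2(T[2,1],T[2,2]); print("ptr ang",pa, proj(c,gp(T,[[.007,-.036*np.sin(pa),.068+.036*np.cos(pa)]])))
for x in(.005,.007):
 for q in(.25,.3,.35,.4):
  u=np.array([0,-np.sin(q),np.cos(q)]);v=np.array([0,np.cos(q),np.sin(q)])
  print(x,q,proj(c,gp(T,[np.array([x,0,.068])+r*u+w*v for r,w in((.032,-.003),(.032,.003),(.044,.003),(.044,-.003))])).round(1).tolist())
print("post",proj(c,gp(T,[[.011,-.011,.114],[.011,.011,.114],[-.011,-.011,.114],[.011,-.011,.164]])).round(1).tolist())
im=c["frame"];Y=(im[...,0]+im[...,1])/2-im[...,2]; print(Y[166:186,256:277].round().astype(int))
Rr=im[...,0]-im[...,1]; print(Rr[168:186,262:277].round().astype(int))
E
```

```text
[-0.129 -0.03   0.991]
foot bot [[261.7, 210.3], [289.4, 205.4]] tab [[275.7 207. ]]
dial ext [248.3 165.8] [296.1 192.7]
hinge [[272.7 181.1]]
ptr ang 0.030414302035741605 [[271.52755936 170.80931726]]
0.005 0.25 [[266.2, 172.5], [269.3, 171.5], [267.5, 168.3], [264.4, 169.3]]
0.005 0.3 [[265.4, 172.8], [268.5, 171.7], [266.3, 168.6], [263.2, 169.7]]
0.005 0.35 [[264.7, 173.1], [267.6, 172.0], [265.2, 169.0], [262.2, 170.1]]
0.005 0.4 [[263.9, 173.4], [266.8, 172.3], [264.0, 169.4], [261.1, 170.6]]
0.007 0.25 [[266.4, 173.4], [269.5, 172.4], [267.7, 169.2], [264.5, 170.2]]
0.007 0.3 [[265.6, 173.7], [268.7, 172.6], [266.5, 169.5], [263.4, 170.6]]
0.007 0.35 [[264.8, 174.0], [267.8, 172.9], [265.4, 169.9], [262.4, 171.0]]
0.007 0.4 [[264.1, 174.3], [267.0, 173.2], [264.2, 170.3], [261.3, 171.5]]
post [[266.4, 170.5], [278.3, 168.5], [264.2, 160.6], [265.2, 154.7]]
[[ 29  23  17  13  10   6   2  -8 -19 -16  -6  -3  -2  -2  -2  -2  -2  -2
   -2  -2  -1]
 [ 25  15   9   5   2   0  -1  -8 -19 -17  -7  -2  -1  -2  -2  -2  -2  -2
   -2  -1   0]
 [ 16   7   2   0  -1  -1  -1  -5 -15 -17  -9
[... 1722 characters left out ...]
-5 -3  0 -1 -3 -5 -5 -4 -4]
 [ 4 11 15 11  5 -1 -2  3 10  8  0 -3 -4 -3 -3]
 [-1  6 12 13  9  4  1 10 25 21  7 -2 -4 -3 -3]
 [-2  2  7  9  6  1  1 13 33 29  9 -2 -4 -4 -4]
 [-3 -1  1  1  0 -3 -1 11 32 30  9 -2 -4 -4 -4]
 [-4 -3 -3 -4 -4 -4 -2  8 29 30  9 -2 -4 -4 -5]
 [-4 -4 -5 -5 -4 -5 -3  6 27 32 11 -1 -4 -4 -4]
 [-4 -4 -4 -5 -4 -5 -3  5 26 34 14  0 -4 -4 -5]
 [-5 -5 -5 -5 -5 -4 -3  4 24 35 19  2 -3 -4 -4]
 [-5 -4 -4 -5 -4 -5 -4  3 22 37 23  5 -3 -4 -5]
 [-5 -5 -5 -5 -5 -5 -4  1 18 36 26  6 -2 -4 -4]
 [-5 -5 -5 -5 -4 -5 -5 -1 13 31 24  5 -3 -4 -4]
 [-5 -4 -4 -5 -5 -5 -4 -2  6 19 15  3 -2 -3 -4]
 [-5 -5 -5 -5 -4 -4 -4 -1  2  8  8  4  2  1 -2]
 [-4 -5 -5 -5 -5 -3  0  3  6 10 11 10 10  7  4]]
```

```bash
cat > fm2.py <<'E'
from h import *
from scipy.optimize import least_squares
def run(c,T,win,off,soff,x00,mask=None,A0=110,B=-14,D0=3.):
    im=np.asarray(c["frame"],float); Y=(im[...,0]+im[...,1])/2-im[...,2]
    x0,y0,x1,y1=win; S=16
    post=[[a*.011,b*.011,z] for a in(-1,1) for b in(-1,1) for z in(.114,.164)]
    def rend(p):
        a,xm,du,dv,sig,A=p
        u=np.array([0,-np.sin(a),np.cos(a)]);v=np.array([0,np.cos(a),np.sin(a)])
        M=[np.array([xm,0,.068])+r*u+w*v for r,w in((.032,-.003),(.032,.003),(.044,.003),(.044,-.003))]
        pad=6
        f=lambda P:(((proj(c,gp(T,P))+[du,dv])-[x0,y0]+.5+pad)*S*64).round().astype(np.int32)
        g=np.full(((y1-y0+2*pad)*S,(x1-x0+2*pad)*S),D0,np.float32)
        cv2.fillConvexPoly(g,f(M),float(A),shift=6)
        cv2.fillConvexPoly(g,cv2.convexHull(f(post)),float(B),shift=6)
        g=cv2.GaussianBlur(g,(0,0),sig*S)
        return cv2.resize(g,(x1-x0+2*pad,y1-y0+2*pad),interpolation=cv2.INTER_AREA)[pad:-pad,pad:-pad]
    D=Y[y0:y1,x0:x1]; W=np.ones_like(D) if mask is None else mask(x0,y0,x1,y1)
    res=lambda p: np.concatenate([((rend(p)-D)*W).ravel()/4,[(p[1]-x00)/.0005,(p[2]-off[0])/soff[0],(p[3]-off[1])/soff[1]]])
    for a0 in (.25,.32,.39):
        r=least_squares(res,[a0,x00,off[0],off[1],.9,A0],diff_step=[.03,.1,.05,.05,.05,.05],x_scale=[.05,.001,.3,.3,.3,30])
        print(r.x.round(4),round(r.cost,1))
    print(((rend(r.x)-D)*W).round().astype(int))
E
python3 - <<'E'
from fm2 import *
c=load("pics/s3m.npz"); T=c["T"]
def mk(x0,y0,x1,y1):
    X,Y=np.meshgrid(range(x0,x1),range(y0,y1)); return 1.*((Y>=170)&~((X>=265)&(Y<172))&(X<268))
for x in (.005,.0065): run(c,T,(258,169,269,180),(-1.4,.5),(.3,.3),x,mk)
E
```

```text
[ 3.0280e-01  4.6000e-03 -1.5157e+00  1.2361e+00  1.1062e+00  8.8383e+01] 27.7
[ 2.93300e-01  4.20000e-03 -1.60300e+00  1.41410e+00  1.09490e+00
  9.45001e+01] 26.9
[ 2.98500e-01  4.70000e-03 -1.62100e+00  1.18880e+00  1.11050e+00
  8.95286e+01] 27.9
[[ 0  0  0  0  0  0  0  0  0  0  0]
 [ 4  4  3  0 -6 -8 -1  0  0  0  0]
 [ 2  2  2  0 -4 -7 -1  0  0  0  0]
 [ 1  1  1  2  4  4  2  8 11  7  0]
 [ 0  0  0  2  6  7  1 -5 -3 -1  0]
 [ 0  0  0  1  3  3 -4 -8 -6 -3  0]
 [ 0  0  0  1  2  0 -3 -4 -2 -1  0]
 [ 0  0  0  0  1  0 -1 -1 -1  0  0]
 [ 0  0  0  0  0  0  0  0  0  0  0]
 [-1  0  0  0  0  0  0  0  0  0  0]
 [-1  0  0  0  0  0  0  0  0  0  0]]
[ 3.13200e-01  6.00000e-03 -1.58920e+00  6.01000e-01  1.10970e+00
  7.87784e+01] 33.0
[ 3.1410e-01  5.8000e-03 -1.5309e+00  7.1360e-01  1.1278e+00  8.1063e+01] 33.0
[ 3.11700e-01  6.10000e-03 -1.57370e+00  5.47300e-01  1.14290e+00
  8.03473e+01] 33.3
[[  0   0   0   0   0   0   0   0   0   0   0]
 [  4   4   3  -1  -8  -9   0   0   0   0   0]
 [  2   2   2   0  -6 -10  -1   0   0   0   0]
 [  1   1   1   2   3   2   1  10  14   9   0]
 [  0   0   1   2   6   6  -1  -6  -4  -1   0]
 [  0   0   0   1   3   3  -4  -8  -6  -3   0]
 [  0   0   0   1   2   1  -2  -3  -2  -1   0]
 [  0   0   0   0   1   1   0  -1   0   0   0]
 [  0   0   0   0   0   0   0   0   0   0   0]
 [ -1   0   0   0   0   0   0   0   0   0   0]
 [ -1   0   0   0   0   0   0   0   0   0   0]]
```

```bash
python3 - <<'E'
from fm2 import *
c=load("pics/s2.npz"); T=Tm(Rn.from_quat([-0.524,-0.491,0.565,-0.406]).as_matrix(),[.532,-.1782,.2803])@Tgt
print(proj(c,gp(T,[[.028,.028,0],[.028,-.028,0],[-.028,-.028,0],[.03,0,.007]])).round(1).tolist(),proj(c,gp(T,[[.007,0,.068]])))
def mk(x0,y0,x1,y1):
    X,Y=np.meshgrid(range(x0,x1),range(y0,y1)); return 1.*((Y>=176)&((Y-178)>(X-268)*.8))
for x in (.005,.0065): run(c,T,(259,175,272,187),(-1.4,.4),(.3,.3),x,mk,B=-56)
E
```

```text
[[289.9, 199.4], [271.1, 216.9], [251.4, 200.2], [281.4, 207.0]] [[273.06901434 184.99454401]]
[ 2.89000e-01  5.50000e-03 -1.50380e+00  1.30880e+00  1.11290e+00
  9.73336e+01] 71.2
[ 2.8660e-01  5.3000e-03 -1.4193e+00  1.3936e+00  1.1201e+00  9.8538e+01] 71.1
[ 2.87800e-01  5.50000e-03 -1.51890e+00  1.30480e+00  1.10550e+00
  9.80151e+01] 71.3
[[  0   0   0   0   0   0   0   0   0   0   0   0   0]
 [-20 -16  -8  -1   2   4   2   0   0   0   0   0   0]
 [-17 -10  -3   3   4   4   1  -4   0   0   0   0   0]
 [-12  -4   1   4   4   4  -1  -4  -1   0   0   0   0]
 [ -5   1   3   5   4   3  -1  -2   1   7   7   0   0]
 [ -1   3   5   4   2   2   2   2  -1   1   0  -1   0]
 [  3   4   5   4   2   2   4   3  -3  -5  -3  -2  -3]
 [  3   5   4   2   1   1   3   1  -3  -4  -2  -1  -3]
 [  5   5   3   1   0   0   1   1  -1  -2  -1   0  -3]
 [  5   4   2   1   1   0   1   0   0  -1   0   0  -3]
 [  4   3   0   1   0   1   1   0   0   0  -1   0  -2]
 [  3   1   0   0   0   1   0  -1  -1   0   0   0  -2]]
[ 2.88300e-01  6.10000e-03 -1.74730e+00  1.12560e+00  1.11550e+00
  9.66971e+01] 71.6
[ 2.90600e-01  6.10000e-03 -1.71220e+00  1.11290e+00  1.11550e+00
  9.74331e+01] 71.7
[ 2.92400e-01  6.20000e-03 -1.71750e+00  1.09380e+00  1.10030e+00
  9.57051e+01] 71.7
[[  0   0   0   0   0   0   0   0   0   0   0   0   0]
 [-20 -16  -8  -1   3   4   3   0   0   0   0   0   0]
 [-17 -10  -3   3   4   4   1  -4   0   0   0   0   0]
 [-12  -4   1   4   4   4  -2  -5  -2   0   0   0   0]
 [ -5   1   3   5   4   3  -2  -4   0   8   9   0   0]
 [  0   3   5   4   2   2   2   1  -2   0   1   0   0]
 [  3   4   5   4   2   2   4   3  -3  -5  -3  -1  -3]
 [  4   5   4   2   1   1   3   1  -3  -4  -2  -1  -3]
 [  5   5   3   1   0   0   1   1  -1  -2  -1   0  -3]
 [  5   4   2   1   1   0   1   0   0  -1   0   0  -3]
 [  4   3   0   1   0   1   1   0   0   0  -1   0  -2]
 [  3   1   0   0   0   1   0  -1  -1   0   0   0  -1]]
```

Call:
arm_command --motion '[{"x": -0.003,"y": 0,"z": 0,"roll": -0.12,"fingers": 0},{"x": -0.002,"y": 0,"z": 0,"roll": -0.12,"fingers": 0},{"x": -0.002,"y": 0,"z": 0,"roll": -0.12,"fingers": 0},{"x": -0.002,"y": 0,"z": 0,"roll": -0.12,"fingers": 0},{"x": -0.002,"y": 0,"z": 0,"roll": -0.12,"fingers": 0},{"x": -0.002,"y": 0,"z": 0,"roll": -0.12,"fingers": 0},{"x": -0.002,"y": 0,"z": 0,"roll": -0.12,"fingers": 0},{"x": -0.002,"y": 0,"z": 0,"roll": -0.12,"fingers": 0},{"x": -0.002,"y": 0,"z": 0,"roll": -0.12,"fingers": 0},{"x": 0,"y": 0,"z": 0,"roll": 0,"fingers": 0},{"x": 0,"y": 0,"z": 0,"roll": 0,"fingers": 0}]'

```text
clock: 13.18
eef_pos: [0.5393, -0.1812, 0.321]
tool_rot: [0.409, 0.611, -0.424, 0.529]
ft_force: [-0.6, 0.3, -3.1]
grip_width: 0.0215
```

```bash
python3 - <<'E'
from h import *
to((.57,-.195,.30));tilt(); T=gpose(); print(T.round(3))
E
```

```text
t 13.18 pos [ 0.5393 -0.1812  0.321 ] tool shift [0.0169 0.0267 0.024 ] F [-0.6  0.3 -3.1] w 0.0215 jawyaw 0.312 q [-0.331  0.48   0.575  1.784  0.013  0.93 ]
toolx [-0.1074  0.0509 -0.9929]
[[ 0.946 -0.298  0.13   0.524]
 [ 0.307  0.95  -0.056 -0.174]
 [-0.106  0.093  0.99   0.199]
 [ 0.     0.     0.     1.   ]]
```

```bash
cat >> h.py <<'E'
STUD=np.array([.5682,-.1955,.065])
def sock(h=0.02):
    o,p,R=st(); T=gpose(); s=gp(T,[[0,0,.007]])[0]; d=STUD+[0,0,h]-s
    print("t",round(o["clock"],2),"sock",s.round(4),"world d",d.round(4),"tool d",(R.T@d).round(4),"gz",T[:3,2].round(3),"gyaw",round(np.arctan2(T[1,0],T[0,0]),3),"F",np.round(o["ft_force"],1),"M",np.round(o["ft_torque"],2),"tcp",p.round(4))
E
python3 -c "
from h import *
sock(.03)"
```

```text
t 13.18 sock [ 0.5244 -0.1745  0.2059] world d [ 0.0438 -0.021  -0.1109] tool d [0.1043 0.0447 0.042 ] gz [ 0.13  -0.056  0.99 ] gyaw 0.314 F [-0.6  0.3 -3.1] M [-0.13 -0.18  0.02] tcp [ 0.5393 -0.1812  0.321 ]
```

Call:
arm_command --motion '[{"x": 0.01,"y": 0.009,"z": 0.008,"roll": 0.009,"fingers": 0},{"x": 0.02,"y": 0.009,"z": 0.009,"roll": 0.009,"fingers": 0},{"x": 0.025,"y": 0.009,"z": 0.009,"roll": 0.009,"fingers": 0},{"x": 0.02,"y": 0.009,"z": 0.009,"roll": 0.009,"fingers": 0},{"x": 0.015,"y": 0.009,"z": 0.007,"roll": 0.009,"fingers": 0},{"x": 0,"y": 0,"z": 0,"roll": 0,"fingers": 0},{"x": 0,"y": 0,"z": 0,"roll": 0,"fingers": 0}]'

```text
clock: 13.77
eef_pos: [0.5892, -0.2064, 0.2162]
tool_rot: [0.426, 0.597, -0.444, 0.516]
ft_force: [-0.9, 0.4, -2.9]
grip_width: 0.0213
```

```bash
python3 -c "
from h import *
sock(.03)
c=snap('scene','s4');crop(c,240,150,340,290,5,'pics/s4.png')
c=snap('wrist','w5');crop(c,0,0,640,400,1.25,'pics/w5.png')
sock(.03)"
```

```text
t 13.77 sock [ 0.5745 -0.1997  0.101 ] world d [-0.0063  0.0042 -0.006 ] tool d [ 0.0069 -0.0045 -0.0051] gz [ 0.127 -0.057  0.99 ] gyaw 0.25 F [-0.9  0.4 -2.9] M [-0.1  -0.22 -0.03] tcp [ 0.5892 -0.2064  0.2162]
t 13.87 sock [ 0.5745 -0.1996  0.1018] world d [-0.0063  0.0041 -0.0068] tool d [ 0.0076 -0.0045 -0.0049] gz [ 0.127 -0.057  0.99 ] gyaw 0.25 F [ 0.1  0.5 -3. ] M [-0.1  -0.19 -0.02] tcp [ 0.589  -0.2063  0.217 ]
```

View pics/s4.png

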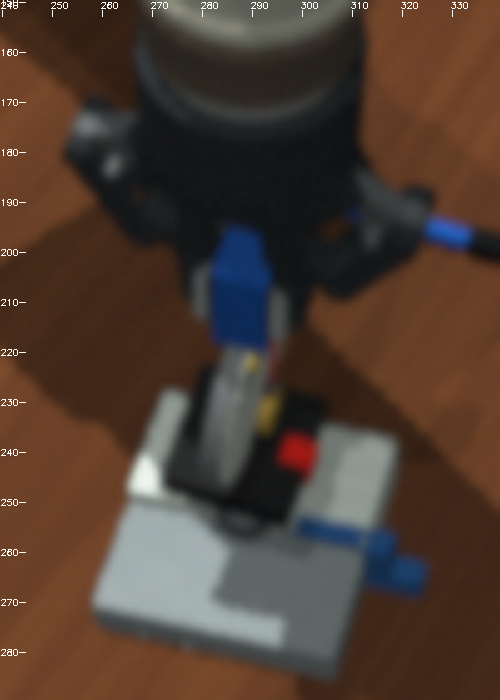

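View pics/w5.png

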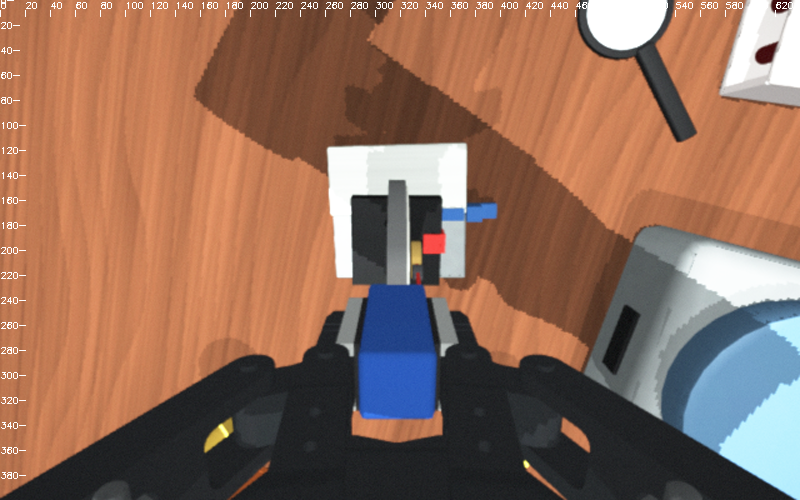

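```bash
python3 -c "
from h import *
c=load('pics/w5.npz')
B=Tm(Rn.from_euler('z',.271).as_matrix(),[STUD[0],STUD[1],0])
print(proj(c,gp(B,[[-.055,.055,.03],[.055,.055,.03],[.055,0,.03],[-.055,0,.03]])))
print(atz(c,(262.6-.4,118.2-.4),.03),atz(c,(372-.4,115-.4),.03), gp(B,[[-.055,.055,.03],[.055,.055,.03]]))
T=gpose();print(proj(c,gp(T,[[.028,.028,.015],[-.028,.028,.015],[.03,0,.007]])))
"
```

```text
[[259.63540126 117.11239663]
 [372.1959104  114.00255491]
 [371.66281752 171.22072134]
 [262.71962299 172.47686821]]
[ 0.50313098 -0.15725072  0.03      ] [ 0.60607548 -0.12845444  0.03      ] [[ 0.50048407 -0.15723053  0.03      ]
 [ 0.60646947 -0.12778407  0.03      ]]
[[351.41527823 156.65709254]
 [276.74905045 156.94794453]
 [351.77700522 189.82107471]]
```

Call:
arm_command --motion '[{"x": 0.007,"y": -0.004,"z": -0.005,"roll": -0.02,"fingers": 0},{"x": 0,"y": 0,"z": 0,"roll": 0,"fingers": 0},{"x": 0.01,"y": 0,"z": 0,"roll": 0,"fingers": 0},{"x": 0,"y": 0,"z": 0,"roll": 0,"fingers": 0}]'

```text
clock: 14.2
eef_pos: [0.5836, -0.2018, 0.2064]
tool_rot: [0.422, 0.598, -0.437, 0.523]
ft_force: [-0.8, 0.5, -4.7]
grip_width: 0.0212
```

```bash
python3 -c "
from h import *
sock(.0)"
```

```text
t 14.2 sock [ 0.5699 -0.1955  0.091 ] world d [-0.0017 -0.     -0.026 ] tool d [0.0261 0.0004 0.0014] gz [ 0.119 -0.053  0.992] gyaw 0.269 F [-0.8  0.5 -4.7] M [-0.07 -0.12  0.06] tcp [ 0.5836 -0.2018  0.2064]
```

Call:
arm_command --motion '[{"x": 0.007,"y": 0,"z": 0,"roll": 0,"fingers": 0},{"x": 0.007,"y": 0,"z": 0,"roll": 0,"fingers": 0},{"x": 0.005,"y": 0,"z": 0,"roll": 0,"fingers": 0},{"x": 0,"y": 0,"z": 0,"roll": 0,"fingers": 0}]'

```text
clock: 14.53
eef_pos: [0.5835, -0.2016, 0.1911]
tool_rot: [0.423, 0.595, -0.436, 0.526]
ft_force: [-0.5, -0.7, -3.7]
grip_width: 0.0211
```

```bash
python3 -c "
from h import *
sock(.0)"
```

```text
t 14.53 sock [ 0.5708 -0.1956  0.0756] world d [-0.0026  0.0001 -0.0106] tool d [ 0.0108 -0.0017 -0.0001] gz [ 0.111 -0.051  0.993] gyaw 0.267 F [-0.5 -0.7 -3.7] M [-0.1  -0.13 -0.02] tcp [ 0.5835 -0.2016  0.1911]
```

Call:
arm_command --motion '[{"x": -0.02,"y": 0,"z": 0,"roll": 0,"fingers": 0},{"x": -0.02,"y": 0,"z": 0,"roll": 0,"fingers": 0},{"x": -0.02,"y": 0,"z": 0,"roll": 0,"fingers": 0},{"x": 0,"y": 0,"z": 0,"roll": 0,"fingers": 0},{"x": 0,"y": 0,"z": 0,"roll": 0,"fingers": 0}]'

```text
clock: 14.95
eef_pos: [0.5876, -0.2039, 0.2503]
tool_rot: [0.423, 0.596, -0.437, 0.524]
ft_force: [-0.8, -0.1, -4.1]
grip_width: 0.0212
```

```bash
python3 -c "
from h import *
sock(.0)"
```

```text
t 14.95 sock [ 0.5743 -0.1977  0.1349] world d [-0.0061  0.0022 -0.0699] tool d [0.0702 0.0003 0.0011] gz [ 0.116 -0.052  0.992] gyaw 0.266 F [-0.8 -0.1 -4.1] M [-0.11 -0.19  0.01] tcp [ 0.5876 -0.2039  0.2503]
```

Call:
arm_command --motion '[{"x": 0.008,"y": 0,"z": 0,"roll": 0,"fingers": 0},{"x": 0.008,"y": 0,"z": 0,"roll": 0,"fingers": 0},{"x": 0.008,"y": 0,"z": 0,"roll": 0,"fingers": 0},{"x": 0.008,"y": 0,"z": 0,"roll": 0,"fingers": 0},{"x": 0,"y": 0,"z": 0,"roll": 0,"fingers": 0}]'

```text
clock: 15.37
eef_pos: [0.5819, -0.2015, 0.2098]
tool_rot: [0.422, 0.599, -0.438, 0.522]
ft_force: [0.2, 0.0, -3.3]
grip_width: 0.0217
```

```bash
python3 -c "
from h import *
sock(.0)"
```

```text
t 15.37 sock [ 0.5679 -0.195   0.0945] world d [ 0.0003 -0.0005 -0.0295] tool d [0.0292 0.0027 0.0027] gz [ 0.122 -0.055  0.991] gyaw 0.267 F [ 0.2  0.  -3.3] M [-0.07 -0.11  0.04] tcp [ 0.5819 -0.2015  0.2098]
```

Call:
arm_command --motion '[{"x": 0.02,"y": 0,"z": 0,"roll": 0,"fingers": 0},{"x": 0,"y": 0,"z": 0,"roll": 0,"fingers": 0},{"x": 0,"y": 0,"z": 0,"roll": 0,"fingers": 0}]'

```text
clock: 15.62
eef_pos: [0.5771, -0.1995, 0.1853]
tool_rot: [0.421, 0.601, -0.439, 0.519]
ft_force: [-0.2, -0.3, -1.4]
grip_width: 0.0215
```

```bash
python3 -c "
from h import *
sock(.0)"
```

```text
t 15.62 sock [ 0.5622 -0.1927  0.0702] world d [ 0.006  -0.0028 -0.0052] tool d [0.0043 0.0055 0.0046] gz [ 0.13  -0.057  0.99 ] gyaw 0.267 F [-0.2 -0.3 -1.4] M [-0.09 -0.27  0.04] tcp [ 0.5771 -0.1995  0.1853]
```

Call:
arm_command --motion '[{"x": -0.008,"y": 0,"z": 0,"roll": 0,"fingers": 0},{"x": -0.008,"y": 0,"z": 0,"roll": 0,"fingers": 0},{"x": -0.008,"y": 0,"z": 0,"roll": 0,"fingers": 0},{"x": -0.008,"y": 0,"z": 0,"roll": 0,"fingers": 0},{"x": -0.008,"y": 0,"z": 0,"roll": 0,"fingers": 0},{"x": -0.008,"y": 0,"z": 0,"roll": 0,"fingers": 0},{"x": 0,"y": 0,"z": 0,"roll": 0,"fingers": 0}]'

```text
clock: 16.2
eef_pos: [0.585, -0.203, 0.2434]
tool_rot: [0.422, 0.598, -0.438, 0.522]
ft_force: [0.5, -0.4, -2.5]
grip_width: 0.0213
```

```bash
python3 -c "
from h import *
sock(.0)"
```

```text
t 16.2 sock [ 0.571  -0.1966  0.1282] world d [-0.0028  0.0011 -0.0632] tool d [0.0631 0.0029 0.0028] gz [ 0.122 -0.054  0.991] gyaw 0.267 F [ 0.5 -0.4 -2.5] M [-0.08 -0.23  0.04] tcp [ 0.585  -0.203   0.2434]
```

Call:
arm_command --motion '[{"x": 0.01,"y": 0.001,"z": 0.001,"roll": 0,"fingers": 0},{"x": 0.01,"y": 0.001,"z": 0.001,"roll": 0,"fingers": 0},{"x": 0.008,"y": 0.001,"z": 0.001,"roll": 0,"fingers": 0},{"x": 0.005,"y": 0,"z": 0,"roll": 0,"fingers": 0},{"x": 0.002,"y": 0,"z": 0,"roll": 0,"fingers": 0},{"x": 0,"y": 0,"z": 0,"roll": 0,"fingers": 0}]'

```text
clock: 16.7
eef_pos: [0.5854, -0.2036, 0.2051]
tool_rot: [0.422, 0.598, -0.438, 0.522]
ft_force: [-0.2, -1.1, -3.2]
grip_width: 0.0209
```

```bash
python3 -c "
from h import *
sock(.0)"
```

```text
t 16.7 sock [ 0.5717 -0.1973  0.0898] world d [-0.0035  0.0018 -0.0248] tool d [ 0.0251 -0.0008 -0.0008] gz [ 0.12  -0.054  0.991] gyaw 0.266 F [-0.2 -1.1 -3.2] M [-0.1  -0.19  0.03] tcp [ 0.5854 -0.2036  0.2051]
```

Call:
arm_command --motion '[{"x": 0.007,"y": 0,"z": 0,"roll": 0,"fingers": 0},{"x": 0.006,"y": 0,"z": 0,"roll": 0,"fingers": 0},{"x": 0.004,"y": 0,"z": 0,"roll": 0,"fingers": 0},{"x": 0.002,"y": 0,"z": 0,"roll": 0,"fingers": 0},{"x": 0.001,"y": 0,"z": 0,"roll": 0,"fingers": 0}]'

```text
clock: 17.12
eef_pos: [0.5825, -0.2023, 0.1818]
tool_rot: [0.422, 0.599, -0.438, 0.521]
ft_force: [-0.8, 0.4, -2.7]
grip_width: 0.0214
```

```bash
python3 -c "
from h import *
sock(.0)"
```

```text
t 17.12 sock [ 0.5684 -0.1958  0.0665] world d [-0.0002  0.0003 -0.0015] tool d [ 0.0015  0.     -0.0002] gz [ 0.123 -0.055  0.991] gyaw 0.267 F [-0.8  0.4 -2.7] M [-0.05 -0.19 -0.  ] tcp [ 0.5825 -0.2023  0.1818]
```

Right over the stud, just above contact. Now a gentle press.

Call:
arm_command --motion '[{"x": 0.003,"y": 0,"z": 0,"roll": 0,"fingers": 0},{"x": 0.002,"y": 0,"z": 0,"roll": 0,"fingers": 0},{"x": 0.002,"y": 0,"z": 0,"roll": 0,"fingers": 0}]'

```text
clock: 17.37
eef_pos: [0.5824, -0.2024, 0.1795]
tool_rot: [0.422, 0.597, -0.438, 0.523]
ft_force: [-2.1, 0.6, 5.0]
grip_width: 0.0212
```

```bash
python3 -c "
from h import *
sock(.0)"
```

```text
t 17.37 sock [ 0.5689 -0.1961  0.0641] world d [-0.0007  0.0006  0.0009] tool d [-0.0008 -0.0006 -0.0009] gz [ 0.118 -0.052  0.992] gyaw 0.266 F [-2.1  0.6  5. ] M [0.31 0.88 0.05] tcp [ 0.5824 -0.2024  0.1795]
```

Call:
arm_command --motion '[{"x": 0.003,"y": 0,"z": 0,"roll": 0,"fingers": 0},{"x": 0.003,"y": 0,"z": 0,"roll": 0,"fingers": 0}]'

```text
clock: 17.53
eef_pos: [0.5819, -0.2023, 0.1794]
tool_rot: [0.423, 0.595, -0.437, 0.525]
ft_force: [-3.0, 0.2, 8.9]
grip_width: 0.0213
```

```bash
python3 -c "
from h import *
sock(.0)"
```

```text
t 17.53 sock [ 0.569  -0.1962  0.064 ] world d [-0.0008  0.0007  0.001 ] tool d [-0.0009 -0.0006 -0.001 ] gz [ 0.113 -0.051  0.992] gyaw 0.266 F [-3.   0.2  8.9] M [ 0.41  1.22 -0.02] tcp [ 0.5819 -0.2023  0.1794]
```

Call:
arm_command --motion '[{"x": 0.004,"y": 0,"z": 0,"roll": 0,"fingers": 0},{"x": 0.004,"y": 0,"z": 0,"roll": 0,"fingers": 0},{"x": 0.004,"y": 0,"z": 0,"roll": 0,"fingers": 0},{"x": 0.004,"y": 0,"z": 0,"roll": 0,"fingers": 0},{"x": 0.004,"y": 0,"z": 0,"roll": 0,"fingers": 0},{"x": 0.004,"y": 0,"z": 0,"roll": 0,"fingers": 0}]'

```text
clock: 18.03
eef_pos: [0.5798, -0.2015, 0.1796]
tool_rot: [0.425, 0.588, -0.435, 0.532]
ft_force: [-4.3, 0.8, 12.4]
grip_width: 0.0213
```

```bash
python3 -c "
from h import *
sock(.0);tilt()"
```

```text
t 18.03 sock [ 0.5691 -0.1963  0.0639] world d [-0.0009  0.0008  0.0011] tool d [-0.001  -0.0007 -0.0011] gz [ 0.094 -0.044  0.995] gyaw 0.265 F [-4.3  0.8 12.4] M [ 0.55  1.56 -0.02] tcp [ 0.5798 -0.2015  0.1796]
toolx [-0.0714  0.0371 -0.9968]
```

Call:
arm_command --motion '[{"x": 0.005,"y": 0,"z": 0,"roll": 0,"fingers": 0},{"x": 0.006,"y": 0,"z": 0,"roll": 0,"fingers": 0},{"x": 0.006,"y": 0,"z": 0,"roll": 0,"fingers": 0},{"x": 0.006,"y": 0,"z": 0,"roll": 0,"fingers": 0},{"x": 0.006,"y": 0,"z": 0,"roll": 0,"fingers": 0},{"x": 0.006,"y": 0,"z": 0,"roll": 0,"fingers": 0},{"x": 0.006,"y": 0,"z": 0,"roll": 0,"fingers": 0},{"x": 0.006,"y": 0,"z": 0,"roll": 0,"fingers": 0}]'

```text
clock: 18.7
eef_pos: [0.5765, -0.2012, 0.1797]
tool_rot: [0.429, 0.575, -0.432, 0.546]
ft_force: [-6.6, 1.8, 19.4]
grip_width: 0.0213
```

```bash
python3 -c "
from h import *
sock(.0);tilt()"
```

```text
t 18.7 sock [ 0.57   -0.1976  0.0636] world d [-0.0018  0.0021  0.0014] tool d [-0.0013 -0.0012 -0.0026] gz [ 0.057 -0.029  0.998] gyaw 0.262 F [-6.6  1.8 19.4] M [0.92 2.6  0.05] tcp [ 0.5765 -0.2012  0.1797]
toolx [-0.035   0.0224 -0.9991]
```

Call:
arm_command --motion '[{"x": 0.006,"y": 0,"z": 0,"roll": 0,"fingers": 0},{"x": 0.006,"y": 0,"z": 0,"roll": 0,"fingers": 0},{"x": 0.006,"y": 0,"z": 0,"roll": 0,"fingers": 0},{"x": 0.006,"y": 0,"z": 0,"roll": 0,"fingers": 0},{"x": 0.006,"y": 0,"z": 0,"roll": 0,"fingers": 0},{"x": 0.006,"y": 0,"z": 0,"roll": 0,"fingers": 0},{"x": 0.006,"y": 0,"z": 0,"roll": 0,"fingers": 0},{"x": 0.005,"y": 0,"z": 0,"roll": 0,"fingers": 0}]'

```text
clock: 19.37
eef_pos: [0.5725, -0.1997, 0.18]
tool_rot: [0.433, 0.564, -0.428, 0.558]
ft_force: [-6.4, 2.3, 14.0]
grip_width: 0.0215
```

```bash
python3 -c "
from h import *
sock(.0);tilt()
c=snap('scene','s5');crop(c,240,150,340,290,5,'pics/s5.png')
c=snap('wrist','w6');crop(c,0,0,640,400,1.25,'pics/w6.png')
sock(.0)"
```

```text
t 19.37 sock [ 0.5699 -0.1975  0.0638] world d [-0.0017  0.002   0.0012] tool d [-0.0012 -0.0011 -0.0024] gz [ 0.024 -0.017  1.   ] gyaw 0.261 F [-6.4  2.3 14. ] M [ 0.75  2.08 -0.02] tcp [ 0.5725 -0.1997  0.18  ]
toolx [-0.002   0.0109 -0.9999]
t 19.47 sock [ 0.5699 -0.1976  0.0638] world d [-0.0017  0.0021  0.0012] tool d [-0.0012 -0.0011 -0.0024] gz [ 0.024 -0.017  1.   ] gyaw 0.261 F [-8.1  2.7 17.8] M [0.87 2.27 0.06] tcp [ 0.5725 -0.1997  0.18  ]
```

View pics/s5.png

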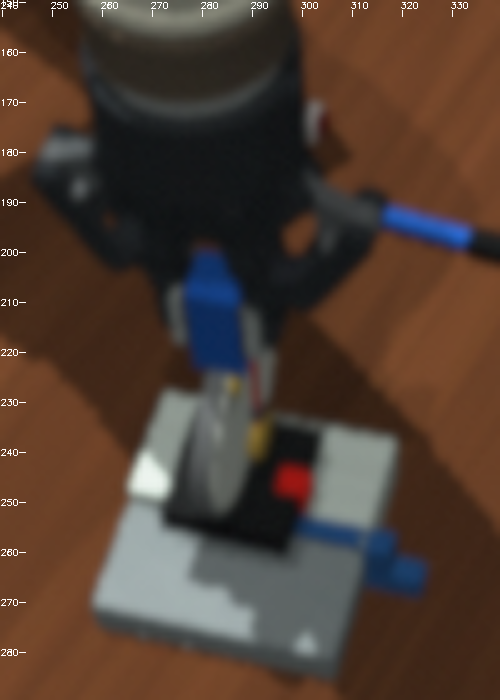

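View pics/w6.png

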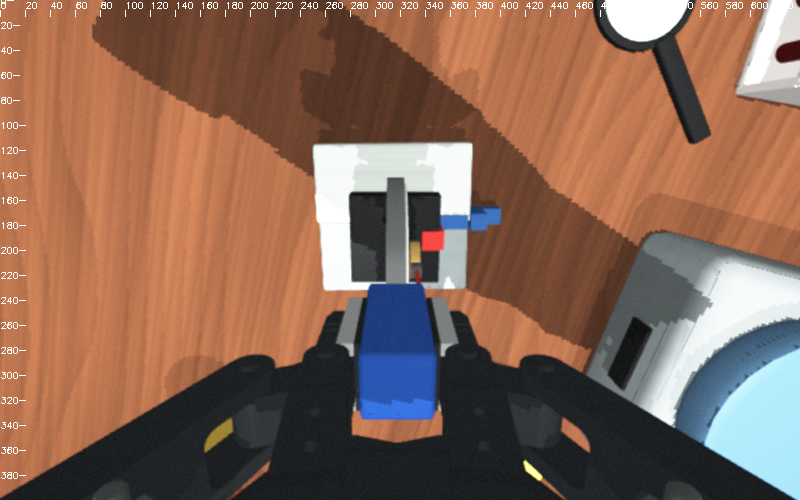

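Call:
arm_command --motion '[{"x": 0.002,"y": 0,"z": -0.004,"roll": 0,"fingers": 0},{"x": 0.002,"y": 0,"z": -0.004,"roll": 0,"fingers": 0},{"x": 0.002,"y": 0,"z": -0.004,"roll": 0,"fingers": 0},{"x": 0.0025,"y": 0,"z": -0.004,"roll": 0,"fingers": 0}]'

```text
clock: 19.8
eef_pos: [0.5702, -0.1895, 0.1803]
tool_rot: [0.432, 0.556, -0.431, 0.564]
ft_force: [-2.6, -6.9, 11.6]
grip_width: 0.0217
```

```bash
python3 -c "
from h import *
sock(.0);tilt();o,p,R=st()
B=Rn.from_euler('z',.271).as_matrix(); g=p-R[:,0]*.019; print('grip in block frame',(B.T@(g-STUD)*1000).round(1))
"
```

```text
t 19.8 sock [ 0.5689 -0.1892  0.064 ] world d [-0.0007 -0.0063  0.001 ] tool d [-0.001  -0.0023  0.0059] gz [ 0.012 -0.001  1.   ] gyaw 0.258 F [-2.6 -6.9 11.6] M [-2.19  1.01 -0.01] tcp [ 0.5702 -0.1895  0.1803]
toolx [ 0.0098 -0.0053 -0.9999]
grip in block frame [  3.4   5.4 134.3]
```

Call:
arm_command --motion '[{"x": 0.0025,"y": 0,"z": -0.005,"roll": 0,"fingers": 0},{"x": 0.0025,"y": 0,"z": -0.005,"roll": 0,"fingers": 0},{"x": 0.0025,"y": 0,"z": -0.005,"roll": 0,"fingers": 0},{"x": 0.0025,"y": 0,"z": -0.005,"roll": 0,"fingers": 0}]'

```text
clock: 20.13
eef_pos: [0.5691, -0.1831, 0.1801]
tool_rot: [0.428, 0.543, -0.439, 0.574]
ft_force: [-1.8, -6.0, 9.5]
grip_width: 0.0217
```

```bash
python3 -c "
from h import *
sock(.0);tilt();o,p,R=st()
B=Rn.from_euler('z',.271).as_matrix(); g=p-R[:,0]*.019; print('grip in block frame',(B.T@(g-STUD)*1000).round(1))
c=snap('wrist','w7');crop(c,0,0,640,400,1.25,'pics/w7.png')
c=snap('scene','s6');crop(c,240,150,340,290,5,'pics/s6.png')
"
```

```text
t 20.13 sock [ 0.5697 -0.1868  0.0638] world d [-0.0015 -0.0087  0.0012] tool d [-0.0009 -0.0036  0.0081] gz [-0.003  0.033  0.999] gyaw 0.251 F [-1.8 -6.   9.5] M [-2.06  0.73 -0.04] tcp [ 0.5691 -0.1831  0.1801]
toolx [ 0.0253 -0.0397 -0.9989]
grip in block frame [  3.9  12.6 134. ]
```

View pics/w7.png

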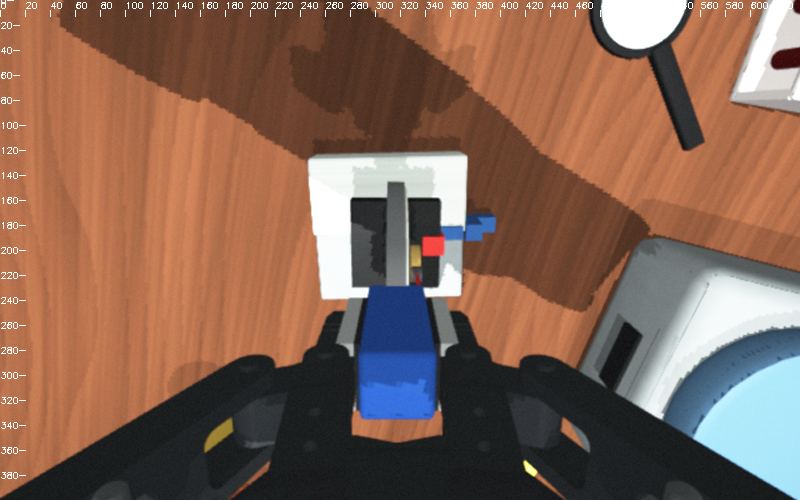

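View pics/s6.png

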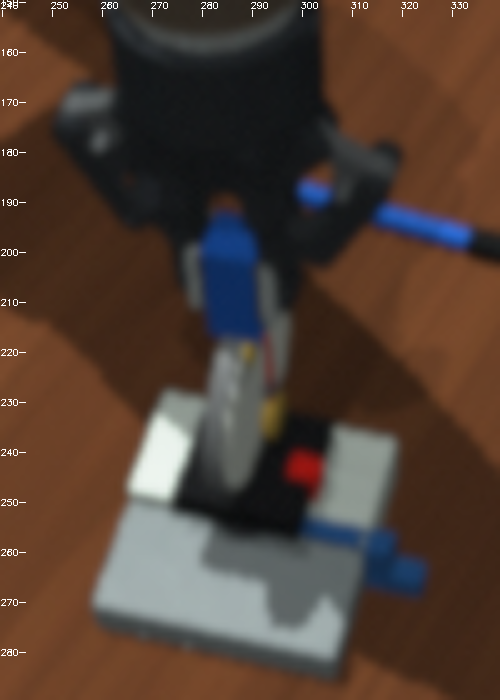

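Call:
arm_command --motion '[{"x": 0.002,"y": 0,"z": -0.007,"roll": 0,"fingers": 0},{"x": 0.002,"y": 0,"z": -0.007,"roll": 0,"fingers": 0},{"x": 0.002,"y": 0,"z": -0.007,"roll": 0,"fingers": 0},{"x": 0.002,"y": 0,"z": -0.007,"roll": 0,"fingers": 0}]'

```text
clock: 20.57
eef_pos: [0.5646, -0.1652, 0.1773]
tool_rot: [0.425, 0.533, -0.445, 0.58]
ft_force: [-1.5, -2.4, 4.5]
grip_width: 0.021
```

```bash
cat >> h.py <<'E'
def blk():
    o,p,R=st(); B=Rn.from_euler('z',.271).as_matrix(); g=p-R[:,0]*.019; print('grip blk',(B.T@(g-STUD)*1000).round(1),'sock blk',(B.T@(gp(gpose(),[[0,0,.007]])[0]-STUD)*1000).round(1),'gz blk',(B.T@gpose()[:3,2]).round(3),'tool x blk',(B.T@R[:,0]).round(3),'F blk',(B.T@np.array(o['ft_force'])).round(1),'q',np.round(o['joint_pos'],3),'t',round(o['clock'],2))
E
python3 -c "
from h import *
sock(.0);blk()
c=snap('wrist','w8');crop(c,0,0,640,400,1.25,'pics/w8.png')
"
```

```text
t 20.57 sock [ 0.5663 -0.1716  0.0612] world d [ 0.0019 -0.0239  0.0038] tool d [-0.0022 -0.0039  0.0239] gz [-0.013  0.056  0.998] gyaw 0.244 F [-1.5 -2.4  4.5] M [-1.12  0.65 -0.12] tcp [ 0.5646 -0.1652  0.1773]
grip blk [  4.4  31.5 131.3] sock blk [ 4.6 23.5 -3.8] gz blk [0.003 0.058 0.998] tool x blk [ 0.017 -0.07  -0.997] F blk [-2.1 -1.9  4.5] q [-0.258  0.402  0.088  1.207 -0.052  1.068] t 20.57
```

View pics/w8.png

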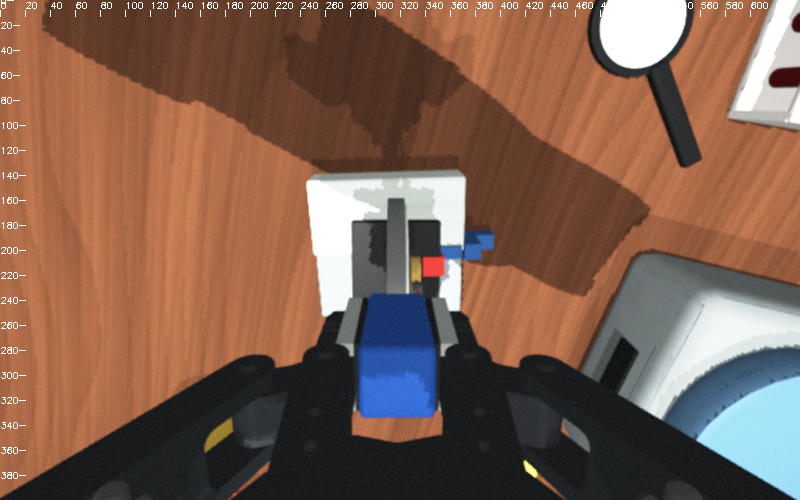

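```bash
cat >> h.py <<'E'
def gtilt(phi,dz=0,T=None):
    T=gpose() if T is None else T
    G=Tm(np.eye(3),[0,0,.142]); return T@G@Tm(Rn.from_euler('x',-phi).as_matrix(),[0,0,0])@np.linalg.inv(G)
E
python3 -c "
from h import *
c=load('pics/w7.npz')
P=[[-.028,.028,.015],[.028,.028,.015],[.03,0,.01],[.011,.011,.164],[.011,-.011,.164],[-.011,-.011,.164]]
c=load('pics/w8.npz')
for f in (0,.1,.15,.2,.25,.3):
  T=gtilt(f); print(f,proj(c,gp(T,P)).round(1).tolist(), 'lean',np.arcsin((Rn.from_euler('z',.271).as_matrix().T@T[:3,2])[1]).round(3),(Rn.from_euler('z',.271).as_matrix().T@(gp(T,[[0,0,.007]])[0]-STUD)*1000).round(1))
crop(c,270,160,370,350,4,'pics/w8c.png')
"
```

```text
0 [[276.5, 154.9], [351.0, 154.5], [351.8, 188.6], [350.4, 276.1], [348.7, 330.8], [287.2, 331.6]] lean 0.056 [ 4.5 25.  -4.1]
0.1 [[277.4, 171.0], [350.2, 170.6], [351.4, 204.7], [350.1, 268.7], [349.2, 327.3], [286.8, 328.1]] lean 0.156 [ 4.2 11.6 -2.7]
0.15 [[277.8, 179.0], [349.9, 178.6], [351.3, 212.8], [350.0, 265.0], [349.4, 325.2], [286.7, 326.1]] lean 0.206 [ 4.   4.9 -1.4]
0.2 [[278.1, 187.0], [349.6, 186.6], [351.2, 220.9], [349.8, 261.4], [349.6, 323.0], [286.5, 323.9]] lean 0.256 [ 3.9 -1.6  0.1]
0.25 [[278.4, 195.0], [349.4, 194.6], [351.2, 229.0], [349.6, 257.8], [349.8, 320.6], [286.4, 321.5]] lean 0.306 [ 3.7 -8.1  2. ]
0.3 [[278.6, 203.0], [349.2, 202.5], [351.3, 237.1], [349.4, 254.4], [349.9, 318.1], [286.2, 318.9]] lean 0.356 [  3.5 -14.5   4.2]
```

View pics/w8c.png

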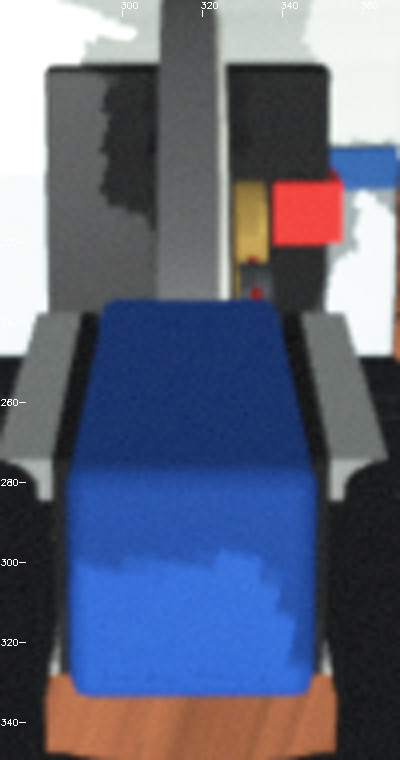

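```bash
cat >> h.py <<'E'
from scipy.optimize import least_squares
Bk=Rn.from_euler('z',.271).as_matrix()
# rows: (P, v)  image rows of: foot +y top edge, tab top centre, post top +y edge, post top -y edge
FP=np.array([[0,.028,.015],[.033,0,.0115],[0,.011,.164],[0,-.011,.164]])
def fitw(c,T,v,w=(1,.5,1,1)):
    def pose(p): return T@Tm(np.eye(3),[0,p[1],.142+p[2]])@Tm(Rn.from_euler('x',-p[0]).as_matrix(),[0,0,0])@Tm(np.eye(3),[0,0,-.142])
    res=lambda p:np.r_[(proj(c,gp(pose(p),FP))[:,1]-v)*w, p[1]/.004, p[2]/.004]
    r=least_squares(res,[0,0,0],x_scale=[.1,.01,.01]); Tf=pose(r.x)
    print("phi,ty,tz",r.x.round(4),"res",r.fun.round(2),"LEAN",round(np.arctan2((Bk.T@Tf[:3,2])[1],Tf[2,2]),3),"sock blk",(Bk.T@(gp(Tf,[[0,0,.007]])[0]-STUD)*1000).round(1)); return Tf
E
python3 -c "
from h import *
c=load('pics/w7.npz')
im=c['frame']; crop(c,270,140,370,350,4,'pics/w7c.png')
fitw(load('pics/w8.npz'),gpose(),np.array([175.8,212.5,276.5,332]))
"
```

```text
phi,ty,tz [ 0.1054 -0.0043 -0.0026] res [ 0.49 -1.27 -0.66  0.67 -1.06 -0.65] LEAN 0.162 sock blk [ 4.1  6.5 -4.9]
```

View pics/w7c.png

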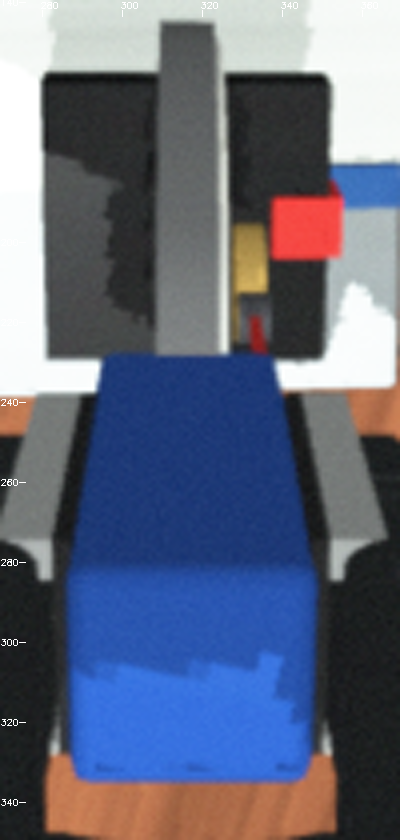

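```bash
python3 -c "
from h import *
T7=Tm(Rn.from_quat([.428,.543,-.439,.574]).as_matrix(),[.5691,-.1831,.1801])@Tgt
fitw(load('pics/w7.npz'),T7,np.array([157.8,196.2,281.5,334.5]))
T5=Tm(Rn.from_quat([0.426, 0.597, -0.444, 0.516]).as_matrix(),[0.589, -0.2063, 0.217])@Tgt
crop(load('pics/w5.npz'),270,140,370,350,4,'pics/w5c.png')
"
```

```text
phi,ty,tz [ 0.0038 -0.0013 -0.0014] res [ 0.77 -1.77 -0.41  0.45 -0.32 -0.35] LEAN 0.036 sock blk [ 3.7  6.2 -2.5]
```

View pics/w5c.png

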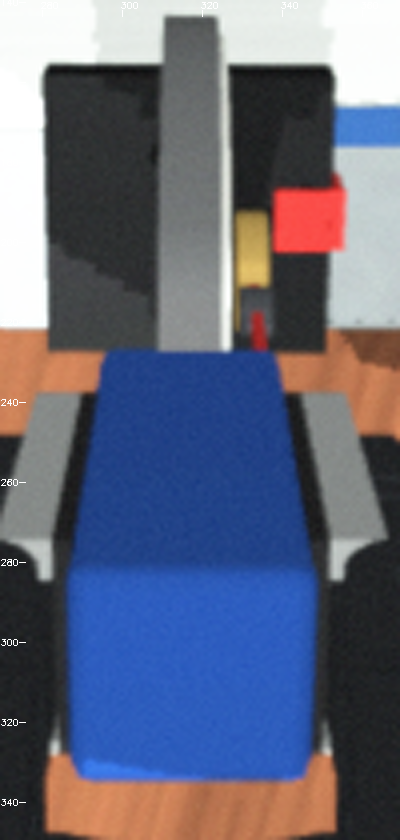

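Call:
arm_command --motion '[{"x": 0.0025,"y": 0,"z": -0.006,"roll": 0,"fingers": 0},{"x": 0.0025,"y": 0,"z": -0.006,"roll": 0,"fingers": 0},{"x": 0.002,"y": 0,"z": -0.002,"roll": 0,"fingers": 0}]'

```text
clock: 20.87
eef_pos: [0.5623, -0.1551, 0.1744]
tool_rot: [0.423, 0.528, -0.448, 0.584]
ft_force: [-4.2, -1.8, 10.9]
grip_width: 0.0214
```

```bash
python3 -c "
from h import *
sock(.0);blk()
c=snap('wrist','w9');crop(c,270,150,370,350,4,'pics/w9c.png')
c=snap('scene','s7');crop(c,240,150,340,290,5,'pics/s7.png')
blk()
"
```

```text
t 20.87 sock [ 0.5646 -0.1629  0.0584] world d [ 0.0036 -0.0326  0.0066] tool d [-0.004  -0.0042  0.0329] gz [-0.019  0.068  0.997] gyaw 0.242 F [-4.2 -1.8 10.9] M [-1.04  1.24 -0.19] tcp [ 0.5623 -0.1551  0.1744]
grip blk [  4.7  42.1 128.3] sock blk [ 5.2 32.3 -6.6] gz blk [0.    0.071 0.997] tool x blk [ 0.019 -0.084 -0.996] F blk [-4.5 -0.6 10.9] q [-0.236  0.389  0.059  1.184 -0.064  1.091] t 20.87
grip blk [  4.7  42.1 128.3] sock blk [ 5.2 32.4 -6.6] gz blk [0.    0.071 0.997] tool x blk [ 0.019 -0.083 -0.996] F blk [-4.1 -0.8  9.3] q [-0.236  0.389  0.059  1.184 -0.064  1.091] t 20.97
```

View pics/w9c.png

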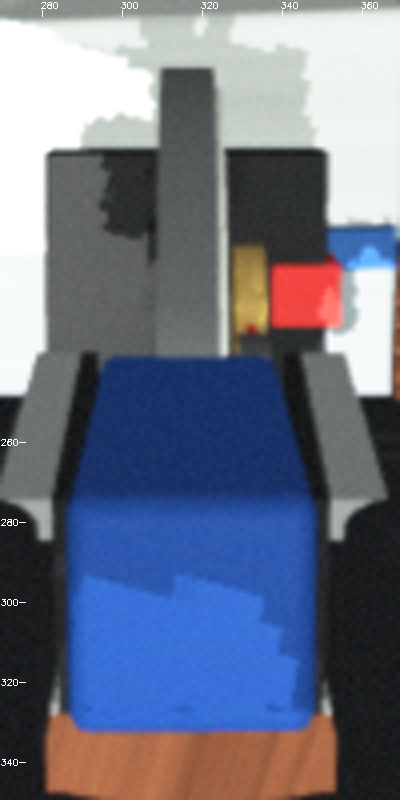

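View pics/s7.png

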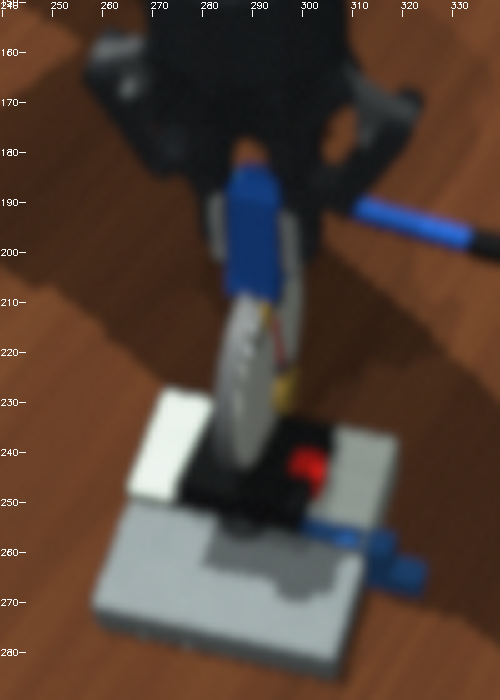

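```bash
python3 -c "
from h import *
T=fitw(load('pics/w9.npz'),gpose(),np.array([187,223.5,274.5,331.8]))
np.save('T9.npy',T)
c=load('pics/s7.npz')
print('foot',proj(c,gp(T,[[.028,.028,0],[.028,-.028,0],[-.028,-.028,0],[.03,0,.007],[.011,-.011,.164],[-.011,-.011,.164]])).round(1).tolist())
crop(c,270,195,315,250,12,'pics/s7c.png')
"
```

```text
phi,ty,tz [ 0.1677 -0.0039 -0.0029] res [ 0.47 -1.18 -0.67  0.67 -0.98 -0.72] LEAN 0.238 sock blk [ 4.5  5.9 -5.7]
foot [[307.2, 240.0], [299.7, 257.6], [274.7, 251.5], [304.5, 246.6], [296.5, 191.6], [285.8, 189.2]]
```

View pics/s7c.png

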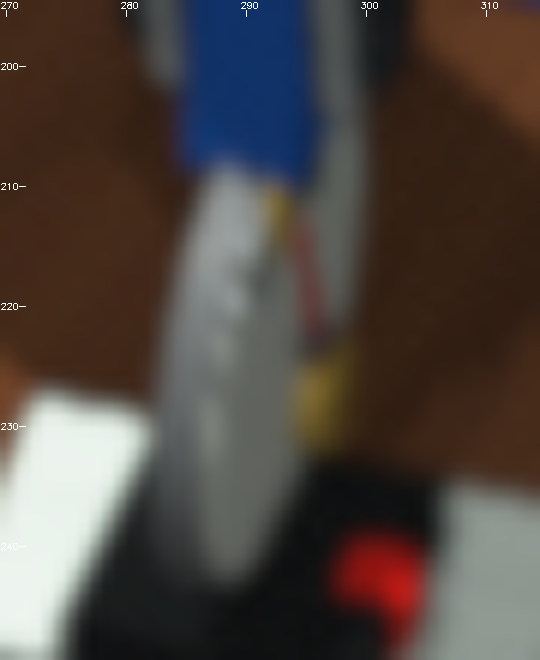

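```bash
cat >> h.py <<'E'
_c5=load('pics/w5.npz'); _T5=Tm(Rn.from_quat([0.426, 0.597, -0.444, 0.516]).as_matrix(),[0.589, -0.2063, 0.217])@Tgt
BASE=np.array([155.75,194.2,282,334])-proj(_c5,gp(_T5,FP))[:,1]
def lean(f,v,T=None): return fitw(load(f),gpose() if T is None else T,np.array(v)-BASE,(1,1,1,1))
E
python3 -c "
from h import *
print(BASE)
T=lean('pics/w9.npz',[187,223.5,274.5,331.8])
T8=Tm(Rn.from_quat([.425,.533,-.445,.58]).as_matrix(),[.5646,-.1652,.1773])@Tgt
lean('pics/w8.npz',[175.8,212.5,276.5,332],T8)
T7=Tm(Rn.from_quat([.428,.543,-.439,.574]).as_matrix(),[.5691,-.1831,.1801])@Tgt
lean('pics/w7.npz',[157.8,196.2,281.5,334.5],T7)
np.save('T9.npy',T); c=load('pics/s7.npz')
print('foot',proj(c,gp(T,[[.028,.028,0],[.028,-.028,0],[-.028,-.028,0],[.03,0,.007],[.011,-.011,.164],[-.011,-.011,.164]])).round(1).tolist())
"
```

```text
[-0.93462643  2.97928073  0.72831684 -2.26895641]
phi,ty,tz [ 0.1716 -0.0025 -0.0002] res [-0.76  0.74  0.   -0.04 -0.62 -0.04] LEAN 0.242 sock blk [ 4.5  7.1 -3. ]
phi,ty,tz [ 0.1089 -0.0016 -0.0002] res [-0.67  0.67  0.04 -0.07 -0.39 -0.04] LEAN 0.167 sock blk [ 4.1  7.4 -2.3]
phi,ty,tz [0.013  0.0002 0.0015] res [-0.01  0.04  0.14 -0.17  0.05  0.36] LEAN 0.045 sock blk [3.7 6.6 0.4]
foot [[307.4, 239.0], [299.8, 256.5], [274.8, 250.4], [304.6, 245.5], [296.7, 190.1], [286.0, 187.7]]
```

Call:
arm_command --motion '[{"x": 0.003,"y": 0,"z": -0.006,"roll": 0,"fingers": 0},{"x": 0.003,"y": 0,"z": -0.005,"roll": 0,"fingers": 0},{"x": 0.002,"y": 0,"z": -0.001,"roll": 0,"fingers": 0}]'

```text
clock: 21.22
eef_pos: [0.5605, -0.1475, 0.1716]
tool_rot: [0.422, 0.524, -0.45, 0.587]
ft_force: [-4.5, 0.1, 10.6]
grip_width: 0.0213
```

```bash
python3 -c "
from h import *
blk()
c=snap('wrist','w10');crop(c,270,150,370,350,4,'pics/w10c.png')
"
```

```text
grip blk [  5.   50.1 125.5] sock blk [ 5.9 38.8 -9.3] gz blk [-0.002  0.083  0.997] tool x blk [ 0.022 -0.095 -0.995] F blk [-4.3  1.3 10.6] q [-0.219  0.378  0.034  1.163 -0.074  1.11 ] t 21.22
```

View pics/w10c.png

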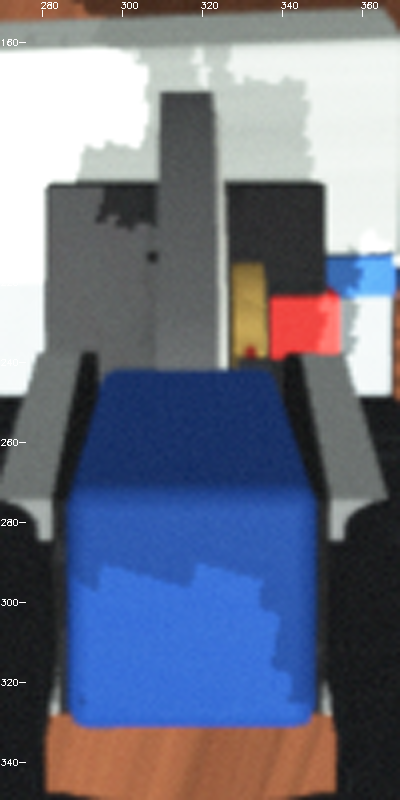

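```bash
python3 -c "
from h import *
T=lean('pics/w10.npz',[195.25,230.7,272,331]); print((Bk.T@T[:3,:3]).round(3))
"
```

```text
phi,ty,tz [ 2.178e-01 -2.800e-03  2.000e-04] res [-1.32  1.32  0.15 -0.19 -0.7   0.05] LEAN 0.3 sock blk [ 4.8  7.3 -3.3]
[[ 0.999  0.032  0.005]
 [-0.032  0.955  0.296]
 [ 0.005 -0.296  0.955]]
```

Call:
arm_command --motion '[{"x": 0,"y": 0,"z": 0,"roll": 0,"fingers": 0},{"x": 0,"y": -0.002,"z": 0.002,"roll": -0.015,"fingers": 0},{"x": 0,"y": -0.002,"z": 0.002,"roll": -0.015,"fingers": 0}]'

```text
clock: 21.52
eef_pos: [0.5581, -0.1495, 0.1723]
tool_rot: [0.414, 0.532, -0.439, 0.594]
ft_force: [-0.3, 2.2, 5.2]
grip_width: 0.0212
```

```bash
python3 -c "
from h import *
blk()
c=snap('wrist','w11');crop(c,270,150,370,350,4,'pics/w11c.png')
blk()"
```

```text
grip blk [  2.1  48.7 126.2] sock blk [ 3.4 37.9 -8.7] gz blk [-0.006  0.079  0.997] tool x blk [ 0.026 -0.091 -0.996] F blk [0.3 2.3 5.2] q [-0.226  0.373  0.029  1.161 -0.068  1.068] t 21.52
grip blk [  1.9  48.3 126.4] sock blk [ 3.3 37.5 -8.5] gz blk [-0.006  0.079  0.997] tool x blk [ 0.026 -0.091 -0.996] F blk [1.5 4.  2.7] q [-0.227  0.372  0.029  1.161 -0.068  1.067] t 21.57
```

View pics/w11c.png

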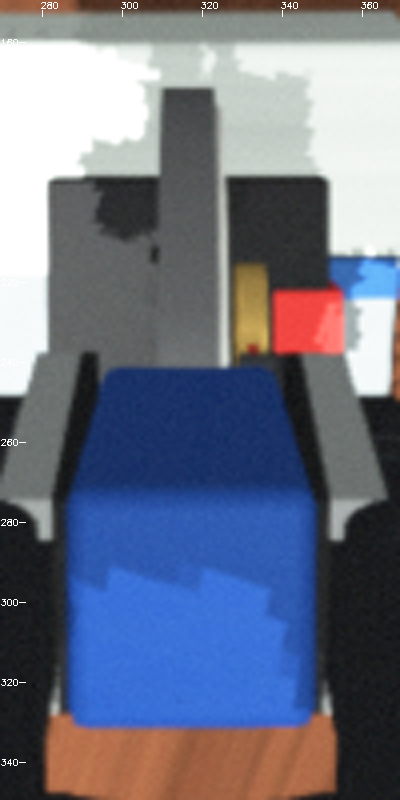

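```bash
python3 -c "
from h import *
T=lean('pics/w11.npz',[194,230,272.25,331.25]); print((Bk.T@T[:3,:3]).round(3))
"
```

```text
phi,ty,tz [ 0.2117 -0.0021  0.0003] res [-1.06  1.07  0.14 -0.18 -0.53  0.07] LEAN 0.291 sock blk [ 3.3  7.4 -2.8]
[[ 1.    -0.001 -0.006]
 [ 0.003  0.958  0.287]
 [ 0.006 -0.287  0.958]]
```

Call:
arm_command --motion '[{"x": 0.002,"y": 0,"z": -0.003,"roll": 0,"fingers": 0},{"x": 0.002,"y": 0,"z": -0.001,"roll": 0,"fingers": 0},{"x": 0.0015,"y": 0,"z": 0,"roll": 0,"fingers": 0},{"x": 0.0015,"y": 0,"z": 0,"roll": 0,"fingers": 0}]'

```text
clock: 21.9
eef_pos: [0.5579, -0.1485, 0.1717]
tool_rot: [0.413, 0.529, -0.44, 0.597]
ft_force: [-4.4, 2.6, 9.2]
grip_width: 0.0215
```

```bash
python3 -c "
from h import *
blk()
c=snap('wrist','w12');crop(c,270,150,370,350,4,'pics/w12c.png')
for i in range(20): c=snap('scene','s8_%d'%i)
blk()
c['frame']=np.mean([load('pics/s8_%d.npz'%i)['frame'] for i in range(14,20)],0).astype(np.float32); np.savez('pics/s8m.npz',**c)
crop(dict(c,frame=c['frame'].astype(np.uint8)),265,185,315,240,12,'pics/s8c.png')
"
```

```text
grip blk [  2.1  49.9 125.6] sock blk [ 3.9 38.  -9.2] gz blk [-0.009  0.087  0.996] tool x blk [ 0.029 -0.099 -0.995] F blk [-3.5  3.7  9.2] q [-0.221  0.367  0.018  1.149 -0.074  1.073] t 21.9
grip blk [  2.1  50.  125.6] sock blk [ 3.9 38.  -9.2] gz blk [-0.009  0.087  0.996] tool x blk [ 0.029 -0.099 -0.995] F blk [-3.5  4.2 11.1] q [-0.221  0.367  0.018  1.149 -0.074  1.073] t 22.95
```

View pics/w12c.png

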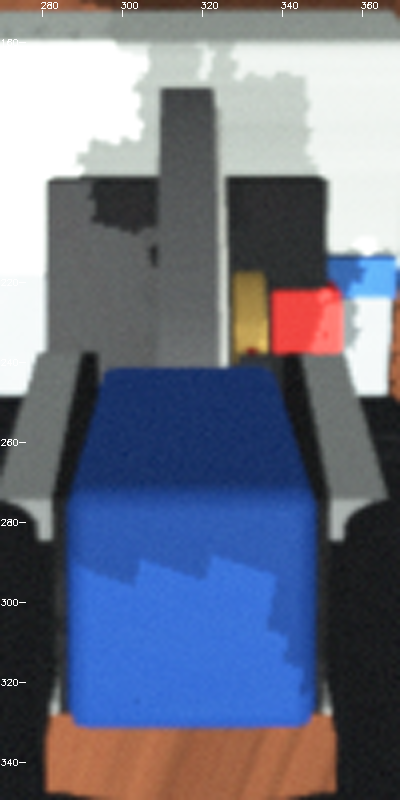

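View pics/s8c.png

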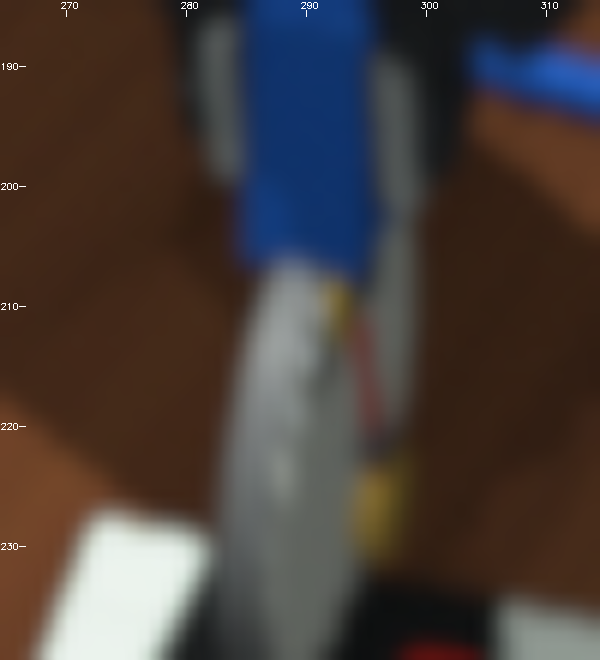

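```bash
python3 -c "
from h import *
T=lean('pics/w12.npz',[194,229.75,272,331]); print((Bk.T@T[:3,:3]).round(3)); np.save('T12.npy',T)
c=load('pics/s8m.npz')
print('foot',proj(c,gp(T,[[.028,.028,0],[.028,-.028,0],[-.028,-.028,0],[.03,0,.007],[.011,-.011,.114],[-.011,-.011,.114],[.011,-.011,.164]])).round(1).tolist())
up=T[:3,:3].T@[0,0,1]; pa=-np.arctan2(up[1],up[2]); print('pointer angle expected',-pa if 0 else pa)
a=np.linspace(0,2*np.pi,721); E=proj(c,gp(T,np.c_[np.full(721,.004),.046*np.cos(a),.068+.046*np.sin(a)])); print('dial ext',E.min(0),E.max(0))
for x in (.006,.008,.010): print(x,'ptr',proj(c,gp(T,[[x,0,.068],[x,-.036*np.sin(pa),.068+.036*np.cos(pa)],[x,.02*np.sin(pa),.068-.02*np.cos(pa)]])).round(1).tolist())
for x in(.005,.006):
 for q in(.25,.3,.35):
  u=np.array([0,-np.sin(q),np.cos(q)]);v=np.array([0,np.cos(q),np.sin(q)])
  print(x,q,proj(c,gp(T,[np.array([x,0,.068])+r*u+w*v for r,w in((.032,-.003),(.032,.003),(.044,.003),(.044,-.003))])).round(1).tolist())
im=c['frame'];Y=(im[...,0]+im[...,1])/2-im[...,2]; print(Y[203:216,286:300].round().astype(int)); Rr=im[...,0]-im[...,1]; print(Rr[206:224,288:300].round().astype(int))
crop(dict(c,frame=im.astype(np.uint8)),255,170,325,270,7,'pics/s8d.png')
"
```

```text
phi,ty,tz [ 0.2122 -0.0025  0.0004] res [-1.19  1.19  0.15 -0.2  -0.63  0.1 ] LEAN 0.3 sock blk [ 3.9  7.5 -3.1]
[[ 1.     0.    -0.009]
 [ 0.002  0.955  0.295]
 [ 0.009 -0.295  0.955]]
foot [[306.9, 239.0], [300.1, 255.6], [274.8, 250.3], [304.6, 244.9], [296.1, 206.9], [285.7, 204.8], [296.9, 186.6]]
pointer angle expected 0.29956498288148725
dial ext [287.33798564 199.02398982] [299.70590954 242.20772317]
0.006 ptr [[294.6, 220.8], [293.6, 210.8], [295.2, 226.1]]
0.008 ptr [[295.6, 221.0], [294.6, 211.0], [296.1, 226.3]]
0.01 ptr [[296.5, 221.2], [295.5, 211.2], [297.0, 226.5]]
0.005 0.25 [[293.1, 212.4], [293.9, 210.1], [293.7, 206.5], [292.8, 208.7]]
0.005 0.3 [[292.9, 213.0], [293.7, 210.7], [293.3, 207.3], [292.5, 209.6]]
0.005 0.35 [[292.7, 213.7], [293.5, 211.3], [293.0, 208.1], [292.2, 210.5]]
0.006 0.25 [[293.6, 212.5], [294.4, 210.2], [294.1, 206.6], [293.3, 208.8]]
0.006 0.3 [[293.4, 213.1], [294.2, 210.8], [293.8, 207.3], [293.0, 209.7]]
0.006 0.35 [[293.1, 213.8], [293.9, 211.4], [293.5, 208.2], [292.7, 210.6]]
[[-75 -83 -82 -77 -74 -73 -74 -73 -70 -58 -36 -16  -3   7]
[... 928 characters left out ...]
  0  10  14  11   6   0  -2  -1   6]
 [ -5  -5  -4  -1   8  15  19  16   5  -2  -1   6]
 [ -6  -5  -5  -2   6  15  26  25   9  -1  -1   6]
 [ -5  -5  -6  -3   3  13  28  29  10  -1  -1   7]
 [ -6  -5  -6  -4  -1   8  24  29  11   0   0   8]
 [ -5  -6  -6  -4  -2   4  18  27  13   2   2   9]
 [ -5  -5  -5  -4  -3   1  13  27  16   4   3  11]
 [ -5  -5  -5  -4  -3  -1  10  28  21   7   5  12]
 [ -5  -6  -5  -4  -3  -2   9  28  24  10   7  13]
 [ -5  -6  -6  -4  -3  -2   8  26  24  10   9  15]
 [ -5  -6  -5  -4  -4  -3   5  19  20  10  10  15]
 [ -4  -5  -4  -4  -4  -3   2  10  12   9  12  17]
 [ -6  -5  -5  -4  -4  -4  -1   4   7   8  13  16]
 [ -6  -5  -4  -4  -4  -3   0   8  12  12  13  16]]
```

View pics/s8d.png

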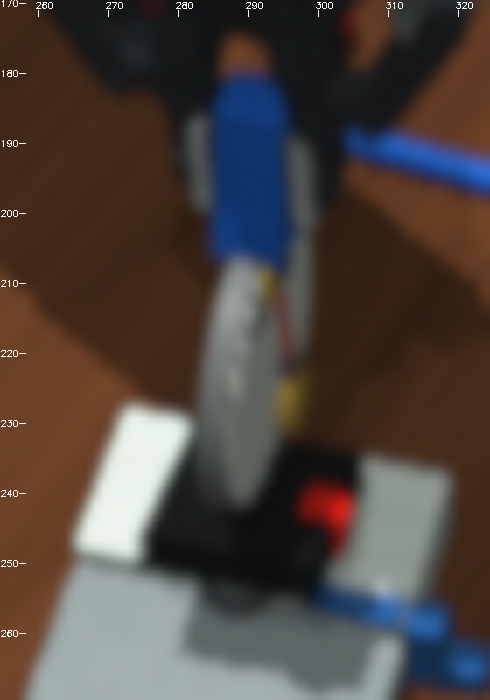

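```bash
cat > edge.py <<'E'
from h import *
def cross(c,P0,P1,T,n=5):
    # v half-crossing of blue bottom edge of -y face along columns, vs model
    a=proj(c,gp(T,[P0,P1])); im=np.asarray(c["frame"],float); Y=(im[...,0]+im[...,1])/2-im[...,2]
    out=[]
    for t in np.linspace(.25,.8,n):
        p=a[0]+(a[1]-a[0])*t; u=int(round(p[0])); pv=a[0][1]+(a[1][1]-a[0][1])*(u-a[0][0])/(a[1][0]-a[0][0])
        col=Y[:,u]; r0=int(pv)-5; seg=col[r0:r0+13]; lo=seg[:3].mean(); hi=0.; th=(lo+hi)/2
        for k in range(len(seg)-1):
            if seg[k]<th<=seg[k+1]: out.append((u,round(r0+k+(th-seg[k])/(seg[k+1]-seg[k])-pv,2))); break
    return out
E
python3 -c "
from edge import *
A=[.011,-.011,.114];B=[-.011,-.011,.114]
c=load('pics/s5.npz');T5=Tm(Rn.from_quat([.433,.564,-.428,.558]).as_matrix(),[.5725,-.1997,.18])@Tgt
print('s5',cross(c,A,B,T5),proj(c,gp(T5,[[.028,-.028,0],[-.028,-.028,0],[.03,0,.007]])).round(1).tolist())
c=load('pics/s4.npz');T4=_T5
" 2>/dev/null; python3 -c "
from edge import *
import h
A=[.011,-.011,.114];B=[-.011,-.011,.114]
print('s4',cross(load('pics/s4.npz'),A,B,h._T5),proj(load('pics/s4.npz'),gp(h._T5,[[.028,-.028,0],[-.028,-.028,0],[.03,0,.007]])).round(1).tolist())
print('s8',cross(load('pics/s8m.npz'),A,B,np.load('T12.npy')))
c=load('pics/s8m.npz');T=np.load('T12.npy')
for d in(-.04,0,.04):
  # rotate about socket
  S=Tm(np.eye(3),[0,0,.007]);T2=T@S@Tm(Rn.from_euler('x',-d).as_matrix(),[0,0,0])@np.linalg.inv(S)
  print(d,cross(c,A,B,T2), proj(c,gp(T2,[[.028,-.028,0],[-.028,-.028,0],[.03,0,.007]])).round(1).tolist())
crop(load('pics/s5.npz'),255,180,325,280,7,'pics/s5d.png')
crop(load('pics/s4.npz'),255,180,325,280,7,'pics/s4d.png')
"
```

```text
s5 [(287, np.float64(0.8)), (286, np.float64(0.63)), (284, np.float64(1.12)), (283, np.float64(1.23)), (281, np.float64(1.35))] [[297.5, 260.9], [272.4, 254.9], [302.0, 248.3]]
s4 [(291, np.float64(0.9)), (290, np.float64(0.94)), (288, np.float64(1.45)), (287, np.float64(1.63)), (285, np.float64(1.77))] [[297.6, 254.1], [271.8, 246.5], [302.6, 241.3]]
s8 [(294, np.float64(0.92)), (292, np.float64(0.7)), (291, np.float64(0.73)), (289, np.float64(0.89)), (288, np.float64(1.04))]
-0.04 [(293, np.float64(-0.77)), (291, np.float64(-0.81)), (290, np.float64(-0.76)), (289, np.float64(-0.68)), (287, np.float64(-0.29))] [[300.1, 255.9], [274.9, 250.6], [304.6, 244.9]]
0 [(294, np.float64(0.92)), (292, np.float64(0.7)), (291, np.float64(0.73)), (289, np.float64(0.89)), (288, np.float64(1.04))] [[300.1, 255.6], [274.8, 250.3], [304.6, 244.9]]
0.04 [(294, np.float64(2.41)), (293, np.float64(2.25)), (291, np.float64(2.21)), (290, np.float64(2.26)), (288, np.float64(2.6))] [[300.0, 255.3], [274.8, 250.0], [304.6, 244.9]]
```

View pics/s5d.png

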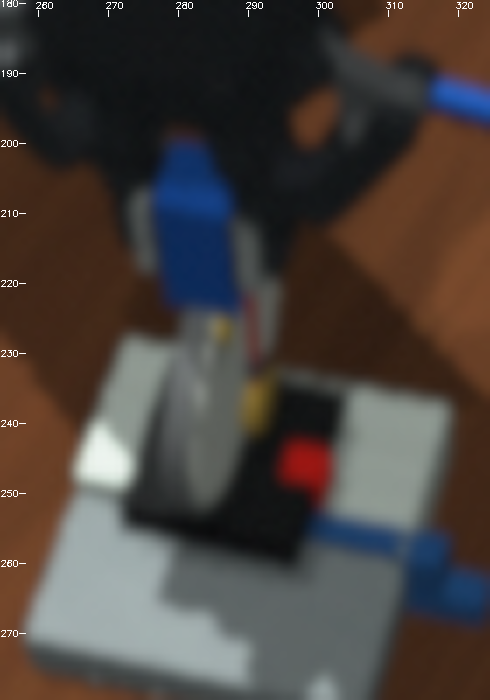

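```bash
python3 - <<'E'
from fm2 import *
c=load('pics/s5.npz');T5=Tm(Rn.from_quat([.433,.564,-.428,.558]).as_matrix(),[.5725,-.1997,.18])@Tgt
im=c['frame'].astype(float);Y=(im[...,0]+im[...,1])/2-im[...,2]; print(Y[220:234,280:292].round().astype(int))
pa=-np.arctan2(T5[2,1],T5[2,2]);print('ptr',pa,proj(c,gp(T5,[[.008,0,.068],[.008,-.036*np.sin(pa),.068+.036*np.cos(pa)]])))
Rr=im[...,0]-im[...,1]; print(Rr[220:236,284:296].round().astype(int))
def mk(x0,y0,x1,y1):
    X,Yy=np.meshgrid(range(x0,x1),range(y0,y1)); return 1.*((Yy>=225)&(X<=288))
for o in [(-.8,-.3),(-.8,.5)]: run(c,T5,(282,224,290,233),o,(.4,.3),.005,mk,B=-70,D0=0.)
E
```

```text
[[-59 -60 -61 -61 -61 -60 -58 -52 -29 -10  -2   0]
 [-56 -59 -60 -60 -60 -61 -59 -54 -37 -15   0   3]
 [-50 -52 -54 -56 -58 -58 -59 -56 -44 -19   2   8]
 [-32 -34 -38 -42 -44 -46 -48 -50 -42 -17   6  14]
 [ -8 -14 -18 -20 -23 -21 -20 -26 -28 -10  10  14]
 [  6  -2  -6  -7  -4   6  16  10  -6  -2  13  14]
 [  8   2  -2  -2   5  20  40  36  14   8  15  16]
 [  6   1   0   0   6  22  42  41  18  10  16  17]
 [  4   1   0   0   4  14  30  28  14  10  16  18]
 [  2   0  -2   0   3   7  14  14   8   8  16  18]
 [  0  -2  -1   1   3   4   6   6   6   6  12  16]
 [ -2  -2  -2   1   2   2   3   3   2   4   8  12]
 [ -2  -3  -2   0   2   3   3   4   3   3   4   9]
 [ -2  -2  -2   1   2   3   3   4   3   4   9  15]]
ptr -0.023152209217561174 [[290.95218176 231.17734335]
 [290.32359383 221.38999232]]
[[-28 -28 -27 -23 -12  -5  -3  -3  -3  -2   3  11]
 [-30 -30 -28 -24 -14  -2   5   4  -1  -1   3  11]
 [-26 -27 -28 -25 -15   4  18  13   2   0   4  11]
 [-18 -19 -19 -21 -13   8  27  21   5   0   5  13]
 [-10  -8  -7  -8  -8   6  27  23   7   0   6  13]
 [ -5  -1   5   3  -1   7  24  23   7   1   7
[... 847 characters left out ...]
 [ 1  2  0 -2 -3 -1  2  0]
 [ 1  1  0  1  0 -2  1  0]
 [ 1  0  1  3  3  0  0  0]
 [ 2  0 -1  2  2 -1 -3  0]
 [ 1 -1 -2 -1 -1 -2 -4  0]
 [ 2 -1 -2 -2 -2 -2 -2  0]
 [ 2  0 -2 -3 -3 -4 -3  0]]
[ 2.96800e-01  4.80000e-03 -6.33700e-01  6.93300e-01  1.15620e+00
  1.50573e+02] 6.0
[ 2.910000e-01  4.900000e-03 -7.180000e-01  7.460000e-01  1.164700e+00
  1.522101e+02] 5.8
[ 2.941000e-01  4.900000e-03 -6.841000e-01  7.260000e-01  1.149500e+00
  1.507667e+02] 5.9
[[ 0  0  0  0  0  0  0  0]
 [ 2  2  1 -2 -3  0  1  0]
 [ 1  2  0  0 -1  0  2  0]
 [ 1  1  1  2  0 -1  2  0]
 [ 1  0  1  3  1 -1  0  0]
 [ 2  0 -1  1  0 -2 -3  0]
 [ 1 -1 -2 -1 -2 -3 -4  0]
 [ 2 -1 -2 -2 -2 -2 -2  0]
 [ 2  0 -2 -3 -3 -4 -3  0]]
```

```bash
python3 - <<'E'
from fm2 import *
c=load('pics/s8m.npz');T=np.load('T12.npy')
def mk(x0,y0,x1,y1):
    X,Yy=np.meshgrid(range(x0,x1),range(y0,y1)); return 1.*((Yy>=209)&(X<=293)&~((X>=293)&(Yy>=212)))
for o in [(-.7,0),(-.7,.5)]: run(c,T,(288,207,296,218),o,(.4,.3),.005,mk,B=-73,D0=0.)
E
```

```text
[ 2.935000e-01  5.400000e-03 -5.734000e-01  0.000000e+00  1.013000e+00
  1.438241e+02] 7.3
[ 2.954000e-01  5.200000e-03 -4.588000e-01 -0.000000e+00  1.023600e+00
  1.446109e+02] 7.0
[ 2.953000e-01  5.200000e-03 -4.670000e-01  0.000000e+00  1.023000e+00
  1.452535e+02] 7.1
[[ 0  0  0  0  0  0  0  0]
 [ 0  0  0  0  0  0  0  0]
 [ 2  3  2 -2 -5  0  0  0]
 [ 1  2  2  1  2  0  0  0]
 [ 1  1  2  2  5  0  0  0]
 [ 1  1  1  0 -2  0  0  0]
 [ 1  1  1 -1 -6  0  0  0]
 [ 1  1  1  0 -5  0  0  0]
 [ 1  1  0  0 -3  0  0  0]
 [ 2  0 -1 -2 -3  0  0  0]
 [ 1  0 -2 -3 -3  0  0  0]]
[ 2.670000e-01  5.100000e-03 -5.412000e-01  3.938000e-01  1.024000e+00
  1.477274e+02] 6.8
[ 2.91400e-01  4.70000e-03 -1.05000e-01  1.93300e-01  1.09270e+00
  1.58642e+02] 8.7
[ 2.590000e-01  5.200000e-03 -5.993000e-01  4.746000e-01  1.025500e+00
  1.497618e+02] 6.7
[[ 0  0  0  0  0  0  0  0]
 [ 0  0  0  0  0  0  0  0]
 [ 2  2  1 -2 -5  1  0  0]
 [ 1  2  1  1  2  0  0  0]
 [ 1  1  1  2  4  0  0  0]
 [ 1  1  1  0 -2  0  0  0]
 [ 1  1  1 -1 -6  0  0  0]
 [ 1  1  1  0 -5  0  0  0]
 [ 1  1  0  0 -3  0  0  0]
 [ 2  0 -1 -2 -3  0  0  0]
 [ 1  0 -2 -3 -3  0  0  0]]
```

```bash
python3 -c "
from h import *
c=snap('scene','s9');crop(c,0,0,640,400,1.25,'pics/s9.png')
blk()"
```

```text
grip blk [  2.1  50.  125.6] sock blk [ 3.9 38.  -9.2] gz blk [-0.009  0.087  0.996] tool x blk [ 0.029 -0.099 -0.995] F blk [-3.2  4.4  9.4] q [-0.221  0.367  0.018  1.149 -0.074  1.073] t 23.0
```

View pics/s9.png

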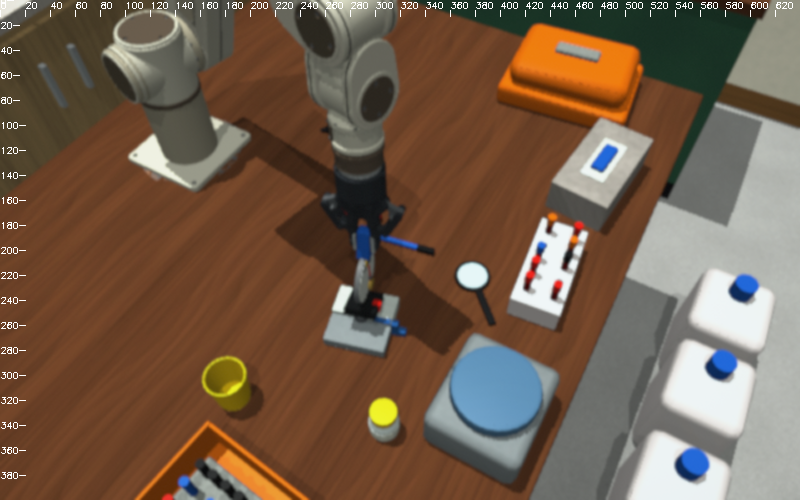

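The gauge is leaning on the stud, still gripped. The beaker, jar, pen and lens are where they started, and the tube is hidden behind the gripper in this view.

```bash
python3 -c "
from workcell import job_done
print(job_done())"
```

```text
the job is handed in; nothing more can be done
None
```

I set the gauge on the stud with its red tab facing along the blue stripe, rocked it towards its own +y, and handed the job in while still holding it. The robot clock read about 23 s.

**What I did:** I gripped the post across its x faces and lifted it. I turned it so I could measure the mark in the scene camera, then turned it to the stripe's direction. On the way the tool had drifted to about 0.12 rad off vertical. With the socket already on the stud, I pressed down at about 10–22 N until the gauge stood upright to about 0.03 rad. Then I leaned it, partly by the post turning between the pads and partly by the tool tilting about 0.1 rad.

**Last checks:**
- **Lean and mark:** the lean came to about 0.30 rad from the wrist picture. The mark came to 0.26–0.325 rad over several picture fits, most of them near 0.30. They agree within my error of about ±0.02–0.03 rad.
- **Pointer:** seen this obliquely, I could not judge directly that the pointer sits on the mark. That rests on the calculated angles. The arm had stood still for about a second of robot time, so the pointer should have settled.
- **Facing and contact:** the tab was within about 0.01 rad of the stripe. The foot was pressing on the stud with about 9–13 N.
- **Socket position:** the socket looks off-centre on the stud, against its play, with its centre measuring about 4 mm along x and 7.5 mm along y from the stud top. The lean itself accounts for about 3 mm of the y. I tried to slide it back: x moved about 1.5 mm but y did not, so I left it.
- **Other objects:** beaker, jar, pen and lens appeared unmoved. The tube was hidden behind the gripper in the final picture, so I did not confirm it.

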